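Box up the memory sticks

ROBOT

A 6-joint arm with a two-finger parallel gripper is mounted at the origin on the work surface. World frame = base frame: x ahead of the robot, y to its left, z up, the work surface at z = 0. Lengths are in m, angles in rad, forces in N, time in s.
With the tool pointing down it reaches from about 0.35 to 0.85 m from the base axis. Payload 8.1 kg.
Tool frame: the origin (TCP) lies midway between the tips of the shut fingers; the grasp point (between the pads) lies 19 mm behind it; z points along the fingers, y is the direction in which the jaws open and shut (so a half turn about z gives the same grasp; the last joint's range is limited). The gripper opens to 93 mm and grips with 3 to 60 N. Pads are 15 mm wide; open, the fingers measure 128 mm over their backs; the gripper's body (75 mm by 188 mm) begins 65 mm behind the grasp point.
Start: joints at [-1.428, 0.13, 1.488, -0, 1.523, -0.085], TCP at [0.136, -0.584, 0.219] pointing down, gripper open.
Joint ranges: [-2.96, 2.96], [-0.89, 2.26], [0.02, 2.5], [-1.34, 4.48], [0, 2.73], [-2.66, 2.66]. Speed limits (rad/s): [2.39, 2.39, 2.79, 3.14, 3.14, 3.14].

INTERFACE

Orientations are given as a rotation vector (axis times angle).
In Python, from plant import robot gives the robot as it stands. The module is installed in compiled form; this text tells all that it offers.
- The arm moves only by the shell command python3 -m pendant 'ROWS' [FORCE]. ROWS is JSON, a list of rows, each an object with "translation": the shift along the tool's x, y, z in mm, a list of three; "twist": the turn, a rotation vector about the tool's x, y, z in rad, a list of three; "grip": the opening, from -1 (shut) to 1 (fully open). A call has exactly 10 rows; each row shifts and turns the pose as measured when the row begins, along the tool's axes as they then stand; what a row does not reach is not made up. A row lasts 1/10 s, in which the tool goes at most 50 mm and 8.59 degrees, less where a joint would pass 70% of its speed; a pose out of reach is approached as far as the arm can. A call is refused whole if a number of a shift passes 50 or a number of a turn 0.15, either way. A call with a gripper value outside its range is refused whole. The fingers move at their own pace and stop on an object; FORCE is the grip in N (left out, the last holds). Time passes only in rows, so rows that do not move let the fingers close, or fill a call up. It gives the time, the measured TCP pose, the force and the opening at its end, in the units of the state.
- robot.read_state(): the state, without advancing time (a new reading comes with each control period).
- robot.read_camera(name): name is "side" or "top" or "wrist"; returns (picture, depth): 420x560x3 uint8, red, green, blue; 420x560 float32, m along the optical axis (not along the pixel's ray), 0 where there is no reading.
- robot.camera_info(name): a dict with "vertical_fov" (degrees; the focal length in pixels is half the picture's height over the tangent of half this angle, whatever the lens; pixels are square), "cx", "cy" (the principal point, pixels), "D" ([k1, k2, p1, p2, k3] as OpenCV has them; the pictures are not rectified), "cam_to_world" (4x4, takes a point from camera to world coordinates). Camera axes: x right, y up, looking along -z (the intrinsics and any distortion apply to the point x, -y, -z); pixel columns grow to the right and rows downward; lengths in m; the calibration is good to about 2 mm. A picture is of the moment at which its call begins: read the wrist's pose just before it. camera_info takes no time and is no camera call; for the wrist camera it gives the pose at the moment of the call.
- robot.close_job(): hands the job in, once; it reports no verdict.
The state is a dict: "t": time; "q": joint angles; "dq": joint speeds; "joint_torque": joint torques, N m; "tool_pos": TCP position; "orientation": TCP orientation; "force": force on the tool from outside, world axes, zero at the start; "wrist_torque": the same for the moment, N m; "opening": finger opening in m.
Only numpy, scipy, OpenCV 4.12 (cv2) and the standard library are available. Lean on these libraries where they do the work, as an engineer would, in place of code of your own. Each camera call takes 0.05 s, during which the arm holds its last target. There are 200 camera calls.

TASK

Lay the loose memory sticks in the open trays of the grey storage box, then take the box by its handle and push its trays fully shut against the upright plate of the bookend, turning the box between passes: the left tray first, then the front, then the right (left and right as you look at the front tray). Next hold each shut tray front up to the webcam for a second in the same order, square to the lens, level with it and about 10 cm straight in front of it. Finally set the box down flat inside the black paper tray, trays shut and sticks in them, and leave the other things on the table where they are.

Things in the scene. Friction and masses are not known exactly. Their poses are not given: they have to be found in the camera images.
- box: Grey storage box, 140 x 140 x 40, about 0.7 kg. Trays pull out of three sides: front tray in the middle of the -x side, left tray in the +y side, right in the -y side (left, right as seen looking at the front tray); side trays are centred 18 towards +x of the middle; the +x side is blank. Origin: centre of the underside, z up. At the start the front tray points away from the robot. Sizes in mm.
- handle_top (a point): Top of the box's black bar handle, 85 above the box's underside, over its middle. The bar is upright, 60 long along the box's x, 14 thick along y (grip it across these 14), and stands free from 40 (the box's roof) to 85. Sizes in mm.
- left_tray (a joint): How far the left tray is out, m: 0 fully shut, 0.056 fully out; it pulls out along the box's +y. About 2 N of push moves it (more when quick); it stays where it is left, also when the box is carried, and stops hard at 0. All three stand 46 to 56 mm out at the start.
- left_floor (a point): Middle of the floor of the left tray (moves with it), on its upper face, 8 above the underside of the box. The axes are the tray's: -x is the way it pulls out, z up. The floor inside is 53 (x) by 42 (y) with rims 6 high at the sides and back; the tray is open above as far as it is out. Sizes in mm.
- left_front: Front panel of the left tray: white, 56 wide, 34 high (3 to 37 above the underside of the box), 5 thick; moves with the tray. Origin: centre of its outer face, 20 above the underside of the box. Its own x axis points square into the box, z up. With the tray shut its outer face stands 5 proud of the side of the box. Sizes in mm.
- front_tray (a joint): How far the front tray is out, m: 0 fully shut, 0.056 fully out; it pulls out along the box's -x. About 2 N of push moves it (more when quick); it stays where it is left, also when the box is carried, and stops hard at 0. All three stand 46 to 56 mm out at the start.
- front_floor (a point): Middle of the floor of the front tray (moves with it), on its upper face, 8 above the underside of the box. The axes are the tray's: -x is the way it pulls out, z up. The floor inside is 53 (x) by 42 (y) with rims 6 high at the sides and back; the tray is open above as far as it is out. Sizes in mm.
- front_front: Front panel of the front tray: white, 56 wide, 34 high (3 to 37 above the underside of the box), 5 thick; moves with the tray. Origin: centre of its outer face, 20 above the underside of the box. Its own x axis points square into the box, z up. With the tray shut its outer face stands 5 proud of the side of the box. Sizes in mm.
- right_tray (a joint): How far the right tray is out, m: 0 fully shut, 0.056 fully out; it pulls out along the box's -y. About 2 N of push moves it (more when quick); it stays where it is left, also when the box is carried, and stops hard at 0. All three stand 46 to 56 mm out at the start.
- right_floor (a point): Middle of the floor of the right tray (moves with it), on its upper face, 8 above the underside of the box. The axes are the tray's: -x is the way it pulls out, z up. The floor inside is 53 (x) by 42 (y) with rims 6 high at the sides and back; the tray is open above as far as it is out. Sizes in mm.
- right_front: Front panel of the right tray: white, 56 wide, 34 high (3 to 37 above the underside of the box), 5 thick; moves with the tray. Origin: centre of its outer face, 20 above the underside of the box. Its own x axis points square into the box, z up. With the tray shut its outer face stands 5 proud of the side of the box. Sizes in mm.
- stick0: USB memory stick (may be absent), lying flat: black body 26 x 17 x 12 with a steel plug 12 wide, 5 thick, that sticks out 12 at its +x end, at half height; 38 long in all, 20 g. Origin: centre of the underside of the whole length, x along the stick, z up. Sizes in mm.
- stick1: USB memory stick (may be absent), lying flat: black body 26 x 17 x 12 with a steel plug 12 wide, 5 thick, that sticks out 12 at its +x end, at half height; 38 long in all, 20 g. Origin: centre of the underside of the whole length, x along the stick, z up. Sizes in mm.
- stick2: USB memory stick (may be absent), lying flat: black body 26 x 17 x 12 with a steel plug 12 wide, 5 thick, that sticks out 12 at its +x end, at half height; 38 long in all, 20 g. Origin: centre of the underside of the whole length, x along the stick, z up. Sizes in mm.
- bookend: Dark steel bookend, a bent plate fixed to the table: the upright plate is 180 wide (y), 100 high, 5 thick. Origin: bottom of the middle of the plate's free face, which looks along the bookend's -x, roughly towards the robot. Behind it (+x) the foot carries two books lying flat, up to 42 high. Sizes in mm.
- tray_middle (a point): Middle of the inner floor, 4 above the table, of the black shallow paper tray, fixed: 220 x 220 outside, 210 x 210 inside, walls 18 high. Axes along its sides. Sizes in mm.
- lens (a point): Centre of the lens of the black webcam, 110 above the table. The webcam is 126 high and 75 wide, fixed on a thin stand with a round foot 64 across, 23 behind the lens. The lens looks along the point's -x, roughly towards the robot, z up. Sizes in mm.
- phone_a: Bystander: phone in a clear case, 150 x 72 x 9, lying flat. Leave it where it is. Sizes in mm.
- marker: Bystander: black marker pen, 110 x 18 x 13, lying flat. Leave it where it is. Sizes in mm.
- eraser: Bystander: white eraser, 30 x 18 x 12. Leave it where it is. Sizes in mm.
- sharpener: Bystander: small metal pencil sharpener, 26 x 16 x 12. Leave it where it is. Sizes in mm.
- glue: Bystander: white glue stick standing upright, 24 across, 75 high. Leave it where it is. Sizes in mm.
Not all that is in view belongs to the job. What is shaped like the box but turquoise is not meant.

How it is judged:
On the way, in this order (a step that is already met when the one before it is completed fails the run):
1. every memory stick lies in a tray of the box, released (((x of stick0 in the frame of left_floor between -0.027 and 0.027 m and y of stick0 in the frame of left_floor between -0.022 and 0.022 m and z of stick0 in the frame of left_floor between -0.004 and 0.014 m) or (x of stick0 in the frame of front_floor between -0.027 and 0.027 m and y of stick0 in the frame of front_floor between -0.022 and 0.022 m and z of stick0 in the frame of front_floor between -0.004 and 0.014 m) or (x of stick0 in the frame of right_floor between -0.027 and 0.027 m and y of stick0 in the frame of right_floor between -0.022 and 0.022 m and z of stick0 in the frame of right_floor between -0.004 and 0.014 m)) and ((x of stick1 in the frame of left_floor between -0.027 and 0.027 m and y of stick1 in the frame of left_floor between -0.022 and 0.022 m and z of stick1 in the frame of left_floor between -0.004 and 0.014 m) or (x of stick1 in the frame of front_floor between -0.027 and 0.027 m and y of stick1 in the frame of front_floor between -0.022 and 0.022 m and z of stick1 in the frame of front_floor between -0.004 and 0.014 m) or (x of stick1 in the frame of right_floor between -0.027 and 0.027 m and y of stick1 in the frame of right_floor between -0.022 and 0.022 m and z of stick1 in the frame of right_floor between -0.004 and 0.014 m)) and ((x of stick2 in the frame of left_floor between -0.027 and 0.027 m and y of stick2 in the frame of left_floor between -0.022 and 0.022 m and z of stick2 in the frame of left_floor between -0.004 and 0.014 m) or (x of stick2 in the frame of front_floor between -0.027 and 0.027 m and y of stick2 in the frame of front_floor between -0.022 and 0.022 m and z of stick2 in the frame of front_floor between -0.004 and 0.014 m) or (x of stick2 in the frame of right_floor between -0.027 and 0.027 m and y of stick2 in the frame of right_floor between -0.022 and 0.022 m and z of stick2 in the frame of right_floor between -0.004 and 0.014 m)) and linear speed of each of stick0, stick1, stick2 below 0.03 m/s and contact force between the fingers and stick0 below 0.2 N and contact force between the fingers and stick1 below 0.2 N and contact force between the fingers and stick2 below 0.2 N), for 0.2 s.
2. the left tray is pushed fully shut (within 4 mm) against the bookend (value of joint left_tray below 0.004 m and contact force between left_front and bookend above 1 N), for 0.1 s.
3. the front tray is pushed fully shut (within 4 mm) against the bookend (value of joint front_tray below 0.004 m and contact force between front_front and bookend above 1 N), for 0.1 s.
4. the right tray is pushed fully shut (within 4 mm) against the bookend (value of joint right_tray below 0.004 m and contact force between right_front and bookend above 1 N), for 0.1 s.
5. the left tray's front is held to the webcam: 5 to 15 cm before the lens, within 3 cm of its line sideways and in height, square within 0.25 rad (x of left_front in the frame of lens between -0.15 and -0.05 m and y of left_front in the frame of lens between -0.03 and 0.03 m and z of left_front in the frame of lens between -0.03 and 0.03 m and angle between the x axis of left_front and the x axis of lens, either way round below 0.25 rad), for 0.5 s.
6. the front tray's front is held to the webcam: 5 to 15 cm before the lens, within 3 cm of its line sideways and in height, square within 0.25 rad (x of front_front in the frame of lens between -0.15 and -0.05 m and y of front_front in the frame of lens between -0.03 and 0.03 m and z of front_front in the frame of lens between -0.03 and 0.03 m and angle between the x axis of front_front and the x axis of lens, either way round below 0.25 rad), for 0.5 s.
7. the right tray's front is held to the webcam: 5 to 15 cm before the lens, within 3 cm of its line sideways and in height, square within 0.25 rad (x of right_front in the frame of lens between -0.15 and -0.05 m and y of right_front in the frame of lens between -0.03 and 0.03 m and z of right_front in the frame of lens between -0.03 and 0.03 m and angle between the x axis of right_front and the x axis of lens, either way round below 0.25 rad), for 0.5 s.
At the end, for the whole second after the job is handed in: All sticks lie in the trays, all three trays are shut (within 5 mm), and the box stands flat and still on the floor of the paper tray, its middle within 40 mm of the tray's middle along each side (((x of stick0 in the frame of left_floor between -0.027 and 0.027 m and y of stick0 in the frame of left_floor between -0.022 and 0.022 m and z of stick0 in the frame of left_floor between -0.004 and 0.014 m) or (x of stick0 in the frame of front_floor between -0.027 and 0.027 m and y of stick0 in the frame of front_floor between -0.022 and 0.022 m and z of stick0 in the frame of front_floor between -0.004 and 0.014 m) or (x of stick0 in the frame of right_floor between -0.027 and 0.027 m and y of stick0 in the frame of right_floor between -0.022 and 0.022 m and z of stick0 in the frame of right_floor between -0.004 and 0.014 m)) and ((x of stick1 in the frame of left_floor between -0.027 and 0.027 m and y of stick1 in the frame of left_floor between -0.022 and 0.022 m and z of stick1 in the frame of left_floor between -0.004 and 0.014 m) or (x of stick1 in the frame of front_floor between -0.027 and 0.027 m and y of stick1 in the frame of front_floor between -0.022 and 0.022 m and z of stick1 in the frame of front_floor between -0.004 and 0.014 m) or (x of stick1 in the frame of right_floor between -0.027 and 0.027 m and y of stick1 in the frame of right_floor between -0.022 and 0.022 m and z of stick1 in the frame of right_floor between -0.004 and 0.014 m)) and ((x of stick2 in the frame of left_floor between -0.027 and 0.027 m and y of stick2 in the frame of left_floor between -0.022 and 0.022 m and z of stick2 in the frame of left_floor between -0.004 and 0.014 m) or (x of stick2 in the frame of front_floor between -0.027 and 0.027 m and y of stick2 in the frame of front_floor between -0.022 and 0.022 m and z of stick2 in the frame of front_floor between -0.004 and 0.014 m) or (x of stick2 in the frame of right_floor between -0.027 and 0.027 m and y of stick2 in the frame of right_floor between -0.022 and 0.022 m and z of stick2 in the frame of right_floor between -0.004 and 0.014 m)) and value of joint each of left_tray, front_tray, right_tray below 0.005 m and x of box in the frame of tray_middle between -0.04 and 0.04 m and y of box in the frame of tray_middle between -0.04 and 0.04 m and z of box in the frame of tray_middle between -0.004 and 0.006 m and angle between box's own z axis and vertical below 0.06 rad and linear speed of box below 0.02 m/s); the robot touches nothing.
It fails at once if the phone, the marker, the eraser, the sharpener or the glue stick is moved more than 3 cm (distance of any of phone_a, marker, eraser, sharpener, glue from where it was at the start of the episode above 0.03 m).
Of stick0, stick1, stick2 only 2 to 3 are there at a start; the rules pass over those that are not, and their reading is None.
At some moment in a run one of stick0, stick1, stick2, box may be knocked a few centimetres aside while the robot is not near it.
Once in a run the grip may slacken for a moment while it holds something.
It also fails if it takes over 200 s, if anything falls off the work surface, if the arm or the gripper's body presses on something with over 40 N, if the wrist force passes 120 N, or if a joint passes its speed limit or range.

## Working session

There is one attempt and no reset: what is moved stays moved. The work goes in short steps, Python scripts to look and compute and a shell command to move; the robot and the scene stay as the last step left them, time stands still between calls to the robot, and variables do not carry over. Pictures are saved under pics/ and viewed, about 12 in all and at most 16, crops included, and the job is handed in when it is done.

```bash
mkdir -p pics; cat > h.py <<'E'
import numpy as np,cv2
from plant import robot
from scipy.spatial.transform import Rotation as R
def cam(n):
    i=robot.camera_info(n); T=np.array(i["cam_to_world"]); p,d=robot.read_camera(n)
    f=p.shape[0]/2/np.tan(np.radians(i["vertical_fov"])/2)
    K=np.array([[f,0,i["cx"]],[0,f,i["cy"]],[0,0,1]]); return p,d,K,np.array(i["D"],float),T
def rays(uv,K,D,T):
    u=cv2.undistortPoints(np.array(uv,float).reshape(-1,1,2),K,D).reshape(-1,2)
    return np.c_[u[:,0],-u[:,1],-np.ones(len(u))]@T[:3,:3].T
def onplane(uv,z,K,D,T):
    r=rays(uv,K,D,T); o=T[:3,3]; return o+r*((z-o[2])/r[:,2])[:,None]
def cloud(d,K,D,T):
    v,u=np.mgrid[:d.shape[0],:d.shape[1]]
    r=rays(np.c_[u.ravel(),v.ravel()],K,D,T); return (T[:3,3]+r*d.reshape(-1,1)).reshape(*d.shape,3)
def save(n,p): cv2.imwrite("pics/"+n+".png",cv2.cvtColor(p,cv2.COLOR_RGB2BGR))
def st():
    s=robot.read_state(); print("t",round(s["t"],2),"pos",np.round(s["tool_pos"],4),"F",np.round(s["force"],1),"op",round(float(s["opening"]),4)); 
    M=R.from_rotvec(s["orientation"]).as_matrix(); print(np.round(M,3).tolist(),"q",np.round(s["q"],2)); return s,M
E
cat > a.py <<'E'
from h import *
st()
for n in("top","side"):
    p,d,K,D,T=cam(n); save(n+"0",p); np.savez(n+"0",p=p,d=d,K=K,D=D,T=T); print(n,np.round(T,3).tolist(),K[0,0],D)
E
python3 a.py
```

```text
t 0.0 pos [ 0.1354 -0.5839  0.2176] F [-0.6 -0.4  0.1] op 0.0932
[[0.974, 0.226, -0.0], [0.226, -0.974, 0.002], [0.0, -0.002, -1.0]] q [-1.43  0.13  1.49 -0.    1.52 -0.09]
top [[0.023, 0.993, -0.112, 0.352], [-1.0, 0.024, 0.007, -0.028], [0.009, 0.112, 0.994, 1.499], [0.0, 0.0, 0.0, 1.0]] 504.1055016008914 [-0.14953543  0.          0.          0.          0.        ]
side [[-0.9, 0.243, -0.362, 0.081], [-0.436, -0.533, 0.725, 0.799], [-0.016, 0.811, 0.585, 0.754], [0.0, 0.0, 0.0, 1.0]] 450.78254177323913 [-0.07625973  0.          0.          0.          0.        ]
```

View pics/top0.png

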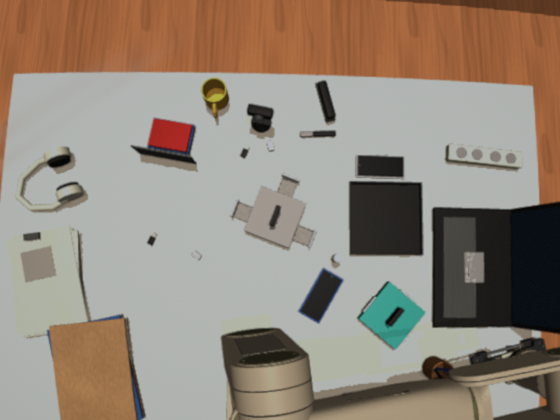

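View pics/side0.png

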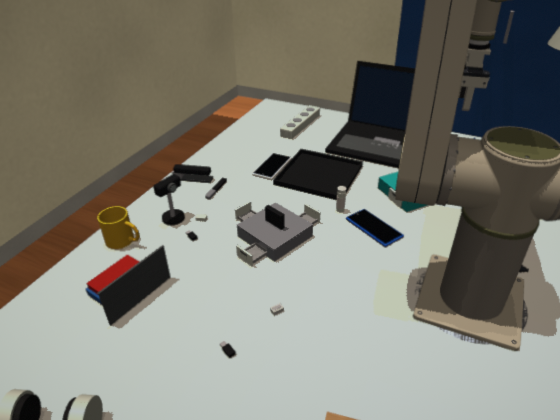

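```bash
cat > b.py <<'E'
from h import *
z=np.load("top0.npz"); p,d,K,D,T=[z[k] for k in "pdKDT"]
c=cv2.resize(p[85:275,135:360],None,fx=3.5,fy=3.15,interpolation=cv2.INTER_CUBIC)[:, :788]; save("crop0",c)
P=cloud(d,K,D,T)
hm=((P[...,2]>0.006)&(d>0)).astype(np.uint8)
n,l,s,c=cv2.connectedComponentsWithStats(hm)
for i in range(1,n):
    if s[i,4]>8 and s[i,0]<440 and s[i,1]>70:
        m=l==i; q=P[m]; r=cv2.minAreaRect(q[:,:2].astype(np.float32)*1000)
        print(np.round(c[i]),s[i,4],"ctr",np.round(r[0]),"sz",np.round(r[1]),"ang",round(r[2]),"z",np.round(np.percentile(q[:,2],[50,98]),3),p[m].mean(0).round())
E
python3 b.py
```

```text
[215.  95.] 605 ctr [863. 167.] sz [152.  75.] ang 16 z [0.053 0.088] [99. 83. 37.]
[325. 100.] 469 ctr [ 866. -169.] sz [140.  41.] ang 14 z [0.043 0.05 ] [47. 46. 43.]
[260. 117.] 544 ctr [780.  28.] sz [75. 47.] ang 83 z [0.119 0.131] [42. 41. 38.]
[169. 140.] 1777 ctr [728. 302.] sz [185. 125.] ang 81 z [0.041 0.1  ] [119.  44.  44.]
[318. 133.] 212 ctr [ 758. -144.] sz [ 25. 109.] ang 1 z [0.012 0.018] [85. 82. 78.]
[271. 146.] 62 ctr [714.  -6.] sz [30. 21.] ang 16 z [0.012 0.018] [169. 171. 174.]
[245. 151.] 60 ctr [695.  73.] sz [17. 38.] ang 68 z [0.011 0.017] [89. 88. 83.]
[ 51. 180.] 1463 ctr [578. 685.] sz [165. 226.] ang 24 z [0.04  0.082] [124. 122. 110.]
[380. 166.] 1026 ctr [ 660. -335.] sz [152.  77.] ang 89 z [0.01  0.017] [59. 57. 55.]
[276. 215.] 3086 ctr [487. -30.] sz [235. 225.] ang 31 z [0.039 0.084] [148. 141. 133.]
[387. 216.] 1031 ctr [ 506. -356.] sz [228. 230.] ang 1 z [0.013 0.024] [56. 55. 52.]
[385. 187.] 17 ctr [ 597. -353.] sz [11. 29.] ang 12 z [0.008 0.011] [41. 37. 35.]
[416. 192.] 14 ctr [ 581. -449.] sz [16. 17.] ang 37 z [0.008 0.014] [35. 33. 
[... 2393 characters left out ...]
1 ] [38. 35. 34.]
[363. 245.] 9 ctr [ 421. -286.] sz [16. 12.] ang 81 z [0.008 0.012] [43. 40. 37.]
[361. 249.] 11 ctr [ 408. -279.] sz [12. 10.] ang 2 z [0.007 0.011] [43. 40. 38.]
[393. 249.] 10 ctr [ 410. -374.] sz [12. 12.] ang 1 z [0.007 0.01 ] [39. 37. 35.]
[196. 256.] 45 ctr [379. 207.] sz [26. 17.] ang 46 z [0.011 0.017] [168. 168. 164.]
[336. 258.] 80 ctr [ 379. -200.] sz [23. 24.] ang 27 z [0.073 0.081] [153. 153. 153.]
[320. 295.] 1090 ctr [ 270. -164.] sz [ 77. 158.] ang 61 z [0.01  0.016] [48. 50. 57.]
[391. 315.] 2490 ctr [ 219. -375.] sz [161. 153.] ang 51 z [0.04  0.085] [ 62. 142. 129.]
[382. 384.] 18826 ctr [  64. -339.] sz [310. 897.] ang 1 z [0.655 0.747] [106.  95.  78.]
```

View pics/crop0.png

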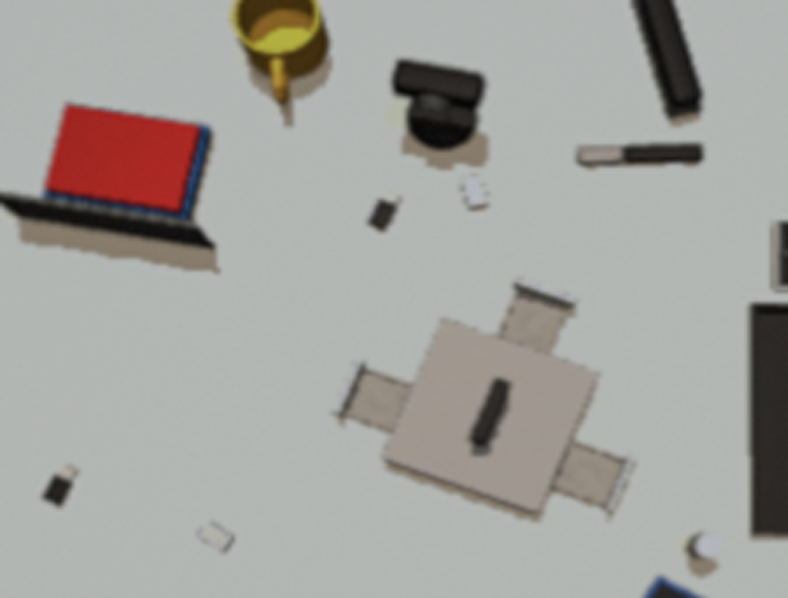

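```bash
cat > go.py <<'E'
# usage: go.py x y z yawdeg -> twist first, then shift in tool axes AFTER the twist (mm)
import sys; from h import *
s=robot.read_state(); M=R.from_rotvec(s["orientation"]).as_matrix(); p=np.array(s["tool_pos"])
x,y,z,a=map(float,sys.argv[1:5]); a=np.radians(a); c,n=np.cos(a),np.sin(a)
G=np.array([[c,n,0],[n,-c,0],[0,0,-1]]); w=R.from_matrix(M.T@G).as_rotvec(); t=G.T@(np.array([x,y,z])-p)*1000
print("t",round(s["t"],1),"pos",np.round(p*1000,1),"yaw",round(np.degrees(np.arctan2(M[1,0],M[0,0])),1),"F",np.round(s["force"],1),"op",round(float(s["opening"])*1000,1),"q6",round(s["q"][5],2))
print(" twist",np.round(w,3),"shift",np.round(t,1),"norm",round(np.linalg.norm(t)), "shift w/o twist",np.round(M.T@(np.array([x,y,z])-p)*1000,1))
E
python3 -m pendant '[{"translation":[40,-30,0],"twist":[0,0,0],"grip":0},{"translation":[40,-30,0],"twist":[0,0,0],"grip":0},{"translation":[40,-30,0],"twist":[0,0,0],"grip":0},{"translation":[40,-30,0],"twist":[0,0,0],"grip":0},{"translation":[40,-30,0],"twist":[0,0,0],"grip":0},{"translation":[40,-30,0],"twist":[0,0,0],"grip":0},{"translation":[40,-30,0],"twist":[0,0,0],"grip":0},{"translation":[40,-30,0],"twist":[0,0,0],"grip":0},{"translation":[40,-30,0],"twist":[0,0,0],"grip":0},{"translation":[40,-30,0],"twist":[0,0,0],"grip":0}]' 30
python3 go.py 0.62 0.07 0.22 -30
python3 - <<'E'
import sys; sys.path.insert(0,'.')
from h import *
s=robot.read_state(); M=R.from_rotvec(s["orientation"]).as_matrix(); T=np.array(robot.camera_info("wrist")["cam_to_world"])
print("cam in tool",np.round(M.T@(T[:3,3]-s["tool_pos"]),3),np.round(M.T@T[:3,:3],2).tolist(),robot.camera_info("wrist")["vertical_fov"])
E
```

```text
t: 1.1
tool_pos: [0.4542, -0.2007, 0.2131]
orientation: [-3.115, -0.338, 0.005]
force: [-0.8, -0.9, -0.1]
opening: 0.0467
t 1.1 pos [ 454.2 -200.7  213.1] yaw 12.4 F [-0.8 -0.9 -0.1] op 46.7 q6 0.83
 twist [-0.007  0.005  0.74 ] shift [   8.2 -317.3   -6.9] norm 317 shift w/o twist [ 220.  -228.8   -5.5]
cam in tool [ 0.078  0.    -0.165] [[-0.0, 0.96, 0.28], [1.0, 0.0, 0.0], [0.0, 0.28, -0.96]] 71.66981036992121
```

```bash
python3 -m pendant '[{"translation":[31,-32,-2],"twist":[0,0,0],"grip":0},{"translation":[31,-32,-2],"twist":[0,0,0],"grip":0},{"translation":[31,-32,-2],"twist":[0,0,0],"grip":0},{"translation":[31,-32,0],"twist":[0,0,0],"grip":0},{"translation":[31,-32,0],"twist":[0,0,0],"grip":0},{"translation":[31,-32,0],"twist":[0,0,0],"grip":0},{"translation":[31,-32,0],"twist":[0,0,0],"grip":0},{"translation":[0,0,0],"twist":[0,0,0.15],"grip":0},{"translation":[0,0,0],"twist":[0,0,0.15],"grip":0},{"translation":[0,0,0],"twist":[0,0,0.15],"grip":0}]'
cat > w.py <<'E'
import sys; from h import *
p,d,K,D,T=cam("wrist"); save(sys.argv[1],p); np.savez(sys.argv[1],p=p,d=d,K=K,D=D,T=T)
P=cloud(d,K,D,T); hm=((P[...,2]>0.004)&(P[...,2]<0.03)&(d>0)).astype(np.uint8)
n,l,s,c=cv2.connectedComponentsWithStats(hm)
for i in range(1,n):
    if 300<s[i,4]<30000:
        m=l==i; q=P[m]; dark=p[m].max(1)<75
        q=q[q[:,2]>0.003]; top=q
        r=cv2.minAreaRect(top[:,:2].astype(np.float32)*1000); o=""
        if dark.sum()>50: b=P[m][dark]; o=np.round(b.mean(0)*1000)
        print(np.round(c[i]),s[i,4],"ctr",np.round(r[0],1),"sz",np.round(r[1],1),"ang",round(r[2],1),"z",np.round(np.percentile(q[:,2],[50,98]),3),"dark",o)
E
python3 w.py w1; python3 go.py 0.695 0.073 0.1 -30
```

```text
t: 2.1
tool_pos: [0.6226, 0.086, 0.2138]
orientation: [-3.112, 0.365, 0.021]
force: [0.5, -0.4, -0.3]
opening: 0.0469
[178.  28.] 659 ctr [833.  159.8] sz [30.1 67.1] ang 59.8 z [0.021 0.029] dark [836. 149.  18.]
[449.  32.] 1647 ctr [ 757.1 -142.9] sz [ 18.8 110.2] ang 3.2 z [0.011 0.013] dark [ 757. -160.   11.]
[294.  48.] 1600 ctr [779.5  32. ] sz [62.8 43.7] ang 78.9 z [0.009 0.014] dark [779.  34.   9.]
[553.  94.] 816 ctr [ 662.2 -267.2] sz [71.9 17.9] ang 1.3 z [0.008 0.01 ] dark [ 662. -269.    8.]
[333.  98.] 432 ctr [7.159e+02 4.000e-01] sz [30.3 18.6] ang 16.6 z [0.011 0.012] dark 
[120. 140.] 1735 ctr [736.2 300.7] sz [130.6 100.3] ang 81.0 z [0.023 0.029] dark [725. 242.  18.]
[275. 129.] 408 ctr [697.7  76. ] sz [16.9 38.2] ang 66.2 z [0.01  0.012] dark [690.  79.  11.]
[537. 198.] 1595 ctr [ 517.8 -247. ] sz [ 37.7 194.9] ang 83.5 z [0.014 0.018] dark [ 531. -243.   13.]
[385. 196.] 2223 ctr [582.1 -31. ] sz [ 91.9 153. ] ang 2.3 z [0.008 0.029] dark [566. -18.  17.]
[109. 191.] 503 ctr [674.8 310.8] sz [178.2   4.7] ang 79.3 z [0.018 0.03 ] dark [673. 301.  18.]
[304. 261.] 935 ctr [516.8  80.2] sz [43.7 60. ] ang 79.5 z [0.007 0.018] dark [514.  78.  10.]
[452. 268.] 551 ctr [ 457.2 -118.8] sz [38.7 25.6] ang 76.7 z [0.009 0.029] dark [ 454. -129.   17.]
[496. 348.] 418 ctr [ 287.3 -187.3] sz [24.4 69.4] ang 75.8 z [0.008 0.009] dark [ 292. -189.    8.]
t 2.1 pos [622.4  85.7 213.6] yaw -14.0 F [-0.1  0.8 -0.5] op 46.8 q6 1.86
 twist [-0.004  0.015  0.28 ] shift [ 69.3 -25.3 113.6] norm 135 shift w/o twist [ 75.2  -4.5 112.5]
```

View pics/w1.png

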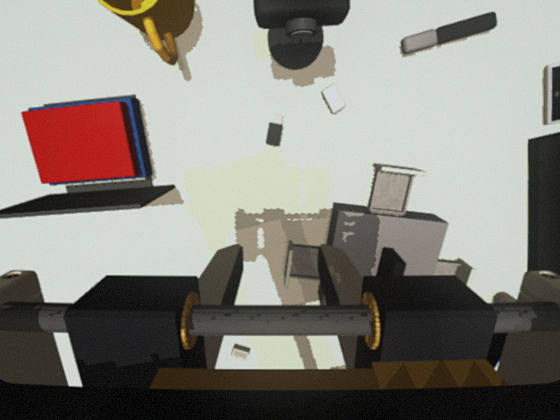

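```bash
python3 go.py 0.692 0.0785 0.05 -24
```

```text
t 2.1 pos [622.4  85.7 213.6] yaw -14.0 F [-0.1  0.8 -0.5] op 46.8 q6 1.86
 twist [-0.005  0.015  0.175] shift [ 66.5 -21.7 163.6] norm 178 shift w/o twist [ 71.7  -8.8 162.6]
```

```bash
python3 -m pendant '[{"translation":[0,0,0],"twist":[0,0.015,0.09],"grip":0},{"translation":[0,0,0],"twist":[0,0,0.085],"grip":0},{"translation":[11,-3.6,27],"twist":[0,0,0],"grip":0},{"translation":[11,-3.6,27],"twist":[0,0,0],"grip":0},{"translation":[11,-3.6,27],"twist":[0,0,0],"grip":0},{"translation":[11,-3.6,27],"twist":[0,0,0],"grip":0},{"translation":[11,-3.6,27],"twist":[0,0,0],"grip":0},{"translation":[11,-3.6,27],"twist":[0,0,0],"grip":0},{"translation":[0,0,0],"twist":[0,0,0],"grip":0},{"translation":[0,0,0],"twist":[0,0,0],"grip":0}]'
python3 go.py 0.692 0.0785 0.006 -24; python3 w.py w2 | grep -v "e+02"
```

```text
t: 3.15
tool_pos: [0.6923, 0.0785, 0.0443]
orientation: [-3.076, 0.618, 0.003]
force: [0.1, 0.3, 0.4]
opening: 0.0467
t 3.1 pos [692.3  78.5  44.3] yaw -22.7 F [0.1 0.3 0.4] op 46.7 q6 2.0
 twist [-0.004  0.003  0.022] shift [-0.3  0.1 38.3] norm 38 shift w/o twist [-0.2  0.2 38.3]
[87. 80.] 3363 ctr [843.2 157.2] sz [37.1 94. ] ang 61.0 z [0.021 0.029] dark [843. 144.  18.]
[520.  43.] 2466 ctr [ 755.5 -115.7] sz [18.6 56.6] ang 3.2 z [0.011 0.013] dark [ 757. -125.   10.]
[284. 113.] 1571 ctr [772.   40.1] sz [56.8 22.1] ang 56.0 z [0.009 0.01 ] dark [772.  42.   9.]
[281. 232.] 1058 ctr [697.3  76.1] sz [16.4 38.4] ang 67.1 z [0.011 0.012] dark [693.  78.  11.]
[ 52. 257.] 3233 ctr [752.9 242.3] sz [79.7 39.5] ang 25.5 z [0.021 0.029] dark [745. 237.  17.]
[491. 273.] 2449 ctr [599.1 -54.8] sz [57.  45.2] ang 68.8 z [0.01  0.029] dark [605. -60.  17.]
```

```bash
python3 -m pendant '[{"translation":[0,0,13],"twist":[0,0,0.02],"grip":0},{"translation":[0,0,13],"twist":[0,0,0],"grip":0},{"translation":[0,0,12],"twist":[0,0,0],"grip":0},{"translation":[0,0,0],"twist":[0,0,0],"grip":0},{"translation":[0,0,0],"twist":[0,0,0],"grip":-1},{"translation":[0,0,0],"twist":[0,0,0],"grip":-1},{"translation":[0,0,0],"twist":[0,0,0],"grip":-1},{"translation":[0,0,0],"twist":[0,0,0],"grip":-1},{"translation":[0,0,0],"twist":[0,0,0],"grip":-1},{"translation":[0,0,0],"twist":[0,0,0],"grip":-1}]' 20
python3 -m pendant '[{"translation":[0,0,-20],"twist":[0,0,0],"grip":-1},{"translation":[0,0,-25],"twist":[0,0,0],"grip":-1},{"translation":[0,0,-25],"twist":[0,0,0],"grip":-1},{"translation":[0,0,-25],"twist":[0,0,0],"grip":-1},{"translation":[0,0,-25],"twist":[0,0,0],"grip":-1},{"translation":[-20,0,-20],"twist":[0,0,0],"grip":-1},{"translation":[-40,0,0],"twist":[0,0,0],"grip":-1},{"translation":[-40,0,0],"twist":[0,0,0],"grip":-1},{"translation":[-20,0,0],"twist":[0,0,0],"grip":-1},{"translation":[0,0,0],"twist":[0,0,0],"grip":-1}]'
python3 w.py w3; python3 - <<'E'
from h import *
# box outline from top picture roof & from fresh top
for n in("top",):
    p,d,K,D,T=cam(n); np.savez("top1",p=p,d=d,K=K,D=D,T=T); save("top1",p); P=cloud(d,K,D,T)
    for z0,z1 in((.034,.050),(.006,.02),(.07,.1)):
        m=(P[...,2]>z0)&(P[...,2]<z1)&(abs(P[...,0]-.487)<.17)&(abs(P[...,1]+.03)<.16)&(d>0)
        l=cv2.connectedComponentsWithStats(m.astype(np.uint8))
        for i in range(1,l[0]):
            if l[2][i,4]>8: r=cv2.minAreaRect(P[l[1]==i][:,:2].astype(np.float32)*1000); print(z0,l[3][i].round(),l[2][i,4],np.round(r[0]),np.round(r[1]),round(r[2],1))
E
```

```text
t: 4.2
tool_pos: [0.6947, 0.0792, 0.0098]
orientation: [-3.068, 0.648, -0.009]
force: [-0.6, 0.0, -0.1]
opening: 0.0165
t: 5.2
tool_pos: [0.5812, 0.1277, 0.1559]
orientation: [-3.066, 0.651, -0.012]
force: [0.7, -1.1, 0.6]
opening: 0.0164
[346.  26.] 689 ctr [7.159e+02 3.000e-01] sz [30.1 19.2] ang 16.9 z [0.011 0.012] dark 
[110. 138.] 2398 ctr [733.9 301. ] sz [130.9  97.4] ang 81.5 z [0.023 0.029] dark [723. 246.  18.]
[399. 176.] 5751 ctr [545.8  10.1] sz [110.7 224.9] ang 24.5 z [0.007 0.027] dark [540.  26.  15.]
[529. 226.] 1776 ctr [ 445.2 -113.9] sz [35.3 56.9] ang 67.1 z [0.01  0.029] dark [ 439. -123.   17.]
0.034 [290. 177.] 32 [615. -66.] [54.  6.] 69.4
0.034 [275. 217.] 2099 [496. -23.] [140. 140.] 69.8
0.034 [312. 240.] 20 [ 430. -132.] [ 6. 37.] 67.5
0.006 [287. 186.] 213 [589. -58.] [56. 51.] 71.3
0.006 [246. 211.] 120 [510.  69.] [37. 47.] 70.8
0.006 [303. 235.] 217 [ 447. -107.] [51. 54.] 70.8
0.006 [324. 275.] 104 [ 335. -168.] [35. 42.] 1.0
0.07 [275. 215.] 107 [496. -23.] [14. 59.] 70.0
```

View pics/w3.png

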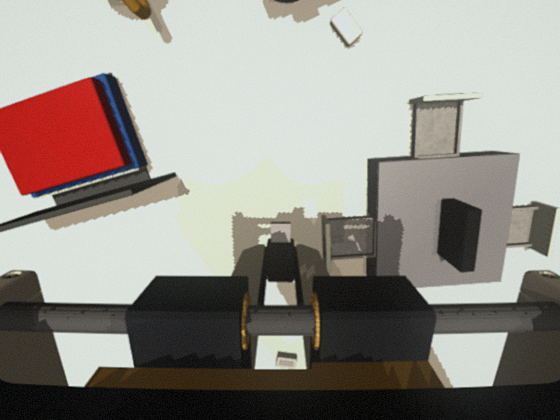

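```bash
python3 go.py 0.584 -0.055 0.06 -20
python3 - <<'E'
from h import *
c=np.array([.496,-.023]); f=np.array([np.cos(np.radians(-20)),np.sin(np.radians(-20))]); l=np.array([f[1],-f[0]])
for n in("w3","top1"):
    z=np.load(n+".npz"); P=cloud(z["d"],z["K"],z["D"],z["T"]); q=P[(P[...,2]>.03)&(P[...,2]<.043)&(z["d"]>0)]; v=q[:,:2]-c; a=v@f; b=v@l
    for nm,s,w in(("front",a,b),("left",b,a+.018),("right",-b,a+.018)):
        k=(s>.085)&(s<.15)&(abs(w)<.04)
        if k.sum()>5: print(n,nm,k.sum(),np.round(np.percentile(s[k],[2,50,98])*1000,1),"lat",np.round(np.percentile(w[k],[2,98])*1000))
E
```

```text
t 5.3 pos [583.2 126.7 156. ] yaw -24.0 F [-0.5  0.2  0. ] op 16.5 q6 2.11
 twist [-0.009 -0.007 -0.07 ] shift [ 62.9 170.5  96. ] norm 205 shift w/o twist [ 74.  166.5  95. ]
w3 front 382 [123.6 126.2 129. ] lat [-33.  22.]
w3 left 409 [116.  117.8 121.4] lat [-25.  28.]
w3 right 256 [123.  125.6 128.4] lat [-25.  28.]
top1 front 38 [122.9 125.4 128.7] lat [-27.  27.]
top1 left 37 [121.6 124.2 127. ] lat [-25.  27.]
```

```bash
python3 -m pendant '[{"translation":[0,0,0],"twist":[0,0,-0.07],"grip":-1},{"translation":[12.5,34,0],"twist":[0,0,0],"grip":-1},{"translation":[12.5,34,0],"twist":[0,0,0],"grip":-1},{"translation":[12.5,34,0],"twist":[0,0,0],"grip":-1},{"translation":[12.5,34,0],"twist":[0,0,0],"grip":-1},{"translation":[12.5,34,0],"twist":[0,0,0],"grip":-1},{"translation":[0,0,32],"twist":[0,0,0],"grip":-1},{"translation":[0,0,32],"twist":[0,0,0],"grip":-1},{"translation":[0,0,32],"twist":[0,0,0],"grip":-1},{"translation":[0,0,0],"twist":[0,0,0],"grip":-1}]'
python3 go.py 0.584 -0.055 0.0195 -20
```

```text
t: 6.3
tool_pos: [0.5978, -0.0725, 0.0576]
orientation: [-3.088, 0.552, -0.029]
force: [-1.1, 0.5, -0.8]
opening: 0.0161
t 6.3 pos [597.8 -72.5  57.6] yaw -20.3 F [-1.1  0.5 -0.8] op 16.1 q6 1.71
 twist [-0.008 -0.017 -0.005] shift [-18.9 -11.8  38.1] norm 44 shift w/o twist [-19.6 -11.4  37.8]
```

```bash
python3 -m pendant '[{"translation":[-6,-4,0],"twist":[-0.008,-0.017,0],"grip":-1},{"translation":[-6,-4,0],"twist":[0,0,0],"grip":-1},{"translation":[-7,-4,0],"twist":[0,0,0],"grip":-1},{"translation":[0,0,0],"twist":[0,0,0],"grip":-1},{"translation":[0,0,7],"twist":[0,0,0],"grip":-1},{"translation":[0,0,7],"twist":[0,0,0],"grip":-1},{"translation":[0,0,7],"twist":[0,0,0],"grip":-1},{"translation":[0,0,0],"twist":[0,0,0],"grip":-1},{"translation":[0,0,0],"twist":[0,0,0],"grip":-1},{"translation":[0,0,0],"twist":[0,0,0],"grip":-1}]'
python3 go.py 0.584 -0.055 0.0195 -20
```

```text
t: 7.3
tool_pos: [0.5881, -0.0543, 0.0415]
orientation: [3.092, -0.552, 0.011]
force: [-0.7, -0.6, -0.4]
opening: 0.0163
t 7.3 pos [588.1 -54.3  41.5] yaw -20.2 F [-0.7 -0.6 -0.4] op 16.3 q6 1.75
 twist [-0.    -0.007 -0.004] shift [-3.6  2.1 22. ] norm 22 shift w/o twist [-3.8  2.1 22. ]
```

```bash
python3 -m pendant '[{"translation":[-2,1,6],"twist":[0,0,0],"grip":-1},{"translation":[-2,1,6],"twist":[0,0,0],"grip":-1},{"translation":[0,0,6],"twist":[0,0,0],"grip":-1},{"translation":[0,0,4],"twist":[0,0,0],"grip":-1},{"translation":[0,0,0],"twist":[0,0,0],"grip":-1},{"translation":[0,0,0],"twist":[0,0,0],"grip":-1},{"translation":[0,0,0],"twist":[0,0,0],"grip":-1},{"translation":[0,0,0],"twist":[0,0,0],"grip":-1},{"translation":[0,0,0],"twist":[0,0,0],"grip":-1},{"translation":[0,0,0],"twist":[0,0,0],"grip":-1}]'
python3 go.py 0.584 -0.055 0.0195 -20
```

```text
t: 8.3
tool_pos: [0.5839, -0.0552, 0.018]
orientation: [3.091, -0.553, 0.013]
force: [-0.6, 0.0, 0.1]
opening: 0.0165
t 8.3 pos [583.9 -55.2  18. ] yaw -20.3 F [-0.6  0.   0.1] op 16.5 q6 1.74
 twist [-0.    -0.008 -0.005] shift [ 0.1 -0.2 -1.5] norm 2 shift w/o twist [ 0.1 -0.2 -1.5]
```

```bash
python3 -m pendant '[{"translation":[0,0,0],"twist":[0,0,0],"grip":-0.3},{"translation":[0,0,0],"twist":[0,0,0],"grip":-0.3},{"translation":[0,0,0],"twist":[0,0,0],"grip":-0.3},{"translation":[0,0,0],"twist":[0,0,0],"grip":-0.3},{"translation":[0,0,-20],"twist":[0,0,0],"grip":-0.3},{"translation":[0,0,-35],"twist":[0,0,0],"grip":-0.3},{"translation":[0,0,-45],"twist":[0,0,0],"grip":-0.3},{"translation":[0,0,-45],"twist":[0,0,0],"grip":-0.3},{"translation":[0,0,-30],"twist":[0,0,0],"grip":-0.3},{"translation":[0,0,0],"twist":[0,0,0],"grip":-0.3}]'
python3 go.py 0.43 0.26 0.2 -30;
```

```text
t: 9.3
tool_pos: [0.5804, -0.0544, 0.1974]
orientation: [3.091, -0.553, 0.004]
force: [0.3, -1.2, -0.7]
opening: 0.0327
t 9.3 pos [580.4 -54.4 197.4] yaw -20.3 F [ 0.3 -1.2 -0.7] op 32.7 q6 1.74
 twist [ 0.    -0.003  0.17 ] shift [-287.5 -197.1   -2.6] norm 349 shift w/o twist [-250.  -242.8   -3.5]
```

```bash
python3 -m pendant '[{"translation":[-33,-34,0],"twist":[0,0,0],"grip":0},{"translation":[-33,-34,0],"twist":[0,0,0],"grip":0},{"translation":[-33,-34,0],"twist":[0,0,0],"grip":0},{"translation":[-33,-34,0],"twist":[0,0,0],"grip":0},{"translation":[-33,-34,0],"twist":[0,0,0],"grip":0},{"translation":[-33,-34,0],"twist":[0,0,0],"grip":0},{"translation":[-20,-20,0],"twist":[0,0,0],"grip":0},{"translation":[0,0,0],"twist":[0,0,0.09],"grip":0},{"translation":[0,0,0],"twist":[0,0,0.08],"grip":0},{"translation":[0,0,0],"twist":[0,0,0],"grip":0}]'
python3 w.py w4; python3 go.py 0.425 0.343 0.05 -30; python3 - <<'E'
from h import *
p=np.load("w4.npz")["p"]; q,d,K,D,T=cam("top"); save("c4",np.vstack([p,cv2.resize(q[130:270,190:360],(560,180))]))
E
```

```text
t: 10.3
tool_pos: [0.4459, 0.2406, 0.1889]
orientation: [3.028, -0.823, -0.001]
force: [-1.3, -0.4, -0.9]
opening: 0.0466
[390.  63.] 2857 ctr [518.6  64.8] sz [ 53.  118.2] ang 65.0 z [0.008 0.028] dark [515.  48.  16.]
[120.  52.] 1711 ctr [669.7 312.5] sz [180.7   4.4] ang 81.6 z [0.017 0.029] dark [669. 308.  17.]
[553.  40.] 621 ctr [ 445.1 -110.9] sz [22.9 48.4] ang 70.1 z [0.007 0.013] dark 
[355.  74.] 336 ctr [522.4 102.6] sz [ 2.5 55.4] ang 72.0 z [0.017 0.029] dark [522. 103.  19.]
[ 17. 257.] 305 ctr [550.6 575.3] sz [23. 52.] ang 52.2 z [0.02 0.03] dark [551. 575.  20.]
[496. 349.] 432 ctr [79.3 85.5] sz [21.9 68.3] ang 59.3 z [0.011 0.012] dark 
t 10.3 pos [445.9 240.4 188.9] yaw -30.3 F [-0.1 -0.1  1.3] op 47.0 q6 2.49
 twist [ 0.004 -0.    -0.005] shift [-69.4 -78.4 138.9] norm 174 shift w/o twist [-69.8 -78.7 138.5]
```

View pics/c4.png

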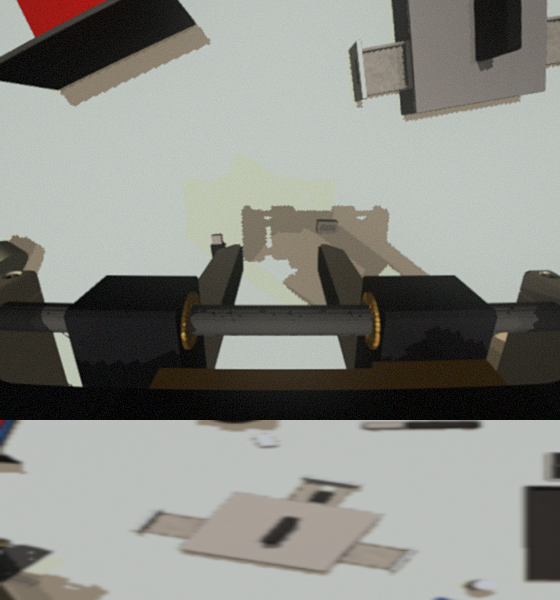

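```bash
python3 -m pendant '[{"translation":[0,0,0],"twist":[0,0,-0.15],"grip":0},{"translation":[0,0,0],"twist":[0,0,-0.15],"grip":0},{"translation":[0,0,0],"twist":[0,0,-0.15],"grip":0},{"translation":[0,0,0],"twist":[0,0,-0.15],"grip":0},{"translation":[0,0,0],"twist":[0,0,-0.15],"grip":0},{"translation":[0,0,0],"twist":[0,0,-0.15],"grip":0},{"translation":[0,0,0],"twist":[0,0,-0.15],"grip":0},{"translation":[0,0,0],"twist":[0,0,-0.15],"grip":0},{"translation":[0,0,0],"twist":[0,0,-0.15],"grip":0},{"translation":[0,0,0],"twist":[0,0,-0.15],"grip":0}]'
python3 -m pendant '[{"translation":[0,0,0],"twist":[0,0,-0.15],"grip":0},{"translation":[0,0,0],"twist":[0,0,-0.15],"grip":0},{"translation":[0,0,0],"twist":[0,0,-0.15],"grip":0},{"translation":[0,0,0],"twist":[0,0,-0.15],"grip":0},{"translation":[0,0,0],"twist":[0,0,-0.15],"grip":0},{"translation":[0,0,0],"twist":[0,0,-0.15],"grip":0},{"translation":[0,0,0],"twist":[0,0,-0.15],"grip":0},{"translation":[0,0,0],"twist":[0,0,-0.15],"grip":0},{"translation":[0,0,0],"twist":[0,0,-0.15],"grip":0},{"translation":[0,0,0],"twist":[0,0,-0.15],"grip":0}]'
python3 w.py w5; python3 go.py 0.425 0.343 0.06 150
```

```text
t: 11.4
tool_pos: [0.4479, 0.2347, 0.1858]
orientation: [2.771, 1.473, -0.01]
force: [0.3, 0.6, -0.1]
opening: 0.0462
t: 12.4
tool_pos: [0.45, 0.229, 0.1828]
orientation: [-1.023, -2.966, 0.015]
force: [0.3, -0.6, 0.4]
opening: 0.0465
[350. 114.] 524 ctr [425.4 345.8] sz [17.7 37.4] ang 64.1 z [0.011 0.013] dark [420. 347.  11.]
[232. 159.] 335 ctr [381.  210.6] sz [26.3 16.1] ang 57.0 z [0.011 0.013] dark 
[481. 269.] 684 ctr [679.3 371.5] sz [59.1  4. ] ang 81.7 z [0.018 0.029] dark [679. 371.  17.]
t 12.4 pos [450.  228.8 182.8] yaw 142.5 F [ 0.9  0.1 -0.3] op 46.2 q6 -0.54
 twist [-0.01  -0.001 -0.131] shift [ 78.7  86.4 122.8] norm 170 shift w/o twist [ 89.2  76.6 122.1]
```

```bash
python3 go.py 0.421 0.348 0.05 154
```

```text
t 12.4 pos [450.  228.8 182.8] yaw 142.5 F [ 0.9  0.1 -0.3] op 46.2 q6 -0.54
 twist [-0.01  -0.002 -0.201] shift [ 78.3  94.4 132.8] norm 181 shift w/o twist [ 95.4  78.2 132.1]
```

```bash
python3 -m pendant '[{"translation":[0,0,0],"twist":[-0.01,0,-0.1],"grip":0},{"translation":[0,0,0],"twist":[0,0,-0.1],"grip":0},{"translation":[16,19,26],"twist":[0,0,0],"grip":0},{"translation":[16,19,26],"twist":[0,0,0],"grip":0},{"translation":[16,19,26],"twist":[0,0,0],"grip":0},{"translation":[16,19,26],"twist":[0,0,0],"grip":0},{"translation":[16,19,26],"twist":[0,0,0],"grip":0},{"translation":[0,0,0],"twist":[0,0,0],"grip":0},{"translation":[0,0,0],"twist":[0,0,0],"grip":0},{"translation":[0,0,0],"twist":[0,0,0],"grip":0}]'
python3 go.py 0.421 0.348 0.007 154; python3 w.py w6|head -3
```

```text
t: 13.45
tool_pos: [0.4234, 0.3489, 0.0489]
orientation: [0.727, 3.053, 0.001]
force: [-0.3, -0.1, 0.1]
opening: 0.0466
t 13.4 pos [423.4 348.9  48.9] yaw 153.2 F [-0.3 -0.1  0.1] op 46.6 q6 -0.51
 twist [ 0.002  0.003 -0.014] shift [ 1.7 -1.9 41.9] norm 42 shift w/o twist [ 1.8 -2.  41.9]
[549.  26.] 1280 ctr [381.6 568.3] sz [56.7  5.8] ang 8.4 z [0.011 0.022] dark [374. 568.  11.]
[277. 235.] 975 ctr [425.6 345.7] sz [16.5 38.6] ang 63.3 z [0.011 0.012] dark [419. 349.  11.]
[ 99. 263.] 789 ctr [380.6 210.4] sz [27.2 16.9] ang 58.2 z [0.011 0.012] dark [379. 218.   7.]
```

Now down, grip, lift.

```bash
python3 -m pendant '[{"translation":[1,-1,11],"twist":[0,0,0],"grip":0},{"translation":[1,-1,11],"twist":[0,0,0],"grip":0},{"translation":[0,0,11],"twist":[0,0,0],"grip":0},{"translation":[0,0,9],"twist":[0,0,0],"grip":0},{"translation":[0,0,2],"twist":[0,0,0],"grip":0},{"translation":[0,0,0],"twist":[0,0,0],"grip":-1},{"translation":[0,0,0],"twist":[0,0,0],"grip":-1},{"translation":[0,0,0],"twist":[0,0,0],"grip":-1},{"translation":[0,0,0],"twist":[0,0,0],"grip":-1},{"translation":[0,0,0],"twist":[0,0,0],"grip":-1}]' 20
python3 go.py 0.421 0.348 0.15 70
python3 -m pendant '[{"translation":[0,0,-20],"twist":[0,0,0],"grip":-1},{"translation":[0,0,-30],"twist":[0,0,0],"grip":-1},{"translation":[0,0,-30],"twist":[0,0,0],"grip":-1},{"translation":[0,0,-30],"twist":[0,0,0],"grip":-1},{"translation":[0,0,-15],"twist":[0,0,0],"grip":-1},{"translation":[0,0,0],"twist":[0,0,0.15],"grip":-1},{"translation":[0,0,0],"twist":[0,0,0.15],"grip":-1},{"translation":[0,0,0],"twist":[0,0,0.15],"grip":-1},{"translation":[0,0,0],"twist":[0,0,0.15],"grip":-1},{"translation":[0,0,0],"twist":[0,0,0.15],"grip":-1}]'
python3 go.py 0.512 0.074 0.15 70
```

```text
t: 14.5
tool_pos: [0.4243, 0.3473, 0.0047]
orientation: [0.732, 3.047, 0.008]
force: [-1.0, -0.3, -1.1]
opening: 0.0167
t 14.5 pos [424.3 347.3   4.7] yaw 153.0 F [-1.  -0.3 -1.1] op 16.7 q6 -0.5
 twist [0.01  0.    1.448] shift [  -0.5   -3.3 -145.3] norm 145 shift w/o twist [ 2.300e+00  1.000e-01 -1.453e+02]
t: 15.5
tool_pos: [0.4239, 0.3478, 0.1383]
orientation: [1.805, 2.563, 0.019]
force: [-0.3, 0.4, -0.4]
opening: 0.0168
t 15.5 pos [423.9 347.8 138.3] yaw 109.7 F [-0.3  0.4 -0.4] op 16.8 q6 0.25
 twist [ 0.013 -0.006  0.693] shift [-227.2  176.4  -11.7] norm 288 shift w/o twist [-287.5   -9.1  -12.3]
```

```bash
python3 -m pendant '[{"translation":[0,0,0],"twist":[0.013,0,0.15],"grip":-1},{"translation":[0,0,0],"twist":[0,0,0.15],"grip":-1},{"translation":[0,0,0],"twist":[0,0,0.15],"grip":-1},{"translation":[0,0,0],"twist":[0,0,0.15],"grip":-1},{"translation":[0,0,0],"twist":[0,0,0.09],"grip":-1},{"translation":[-35,27,0],"twist":[0,0,0],"grip":-1},{"translation":[-35,27,0],"twist":[0,0,0],"grip":-1},{"translation":[-35,27,0],"twist":[0,0,0],"grip":-1},{"translation":[-35,27,0],"twist":[0,0,0],"grip":-1},{"translation":[-20,15,0],"twist":[0,0,0],"grip":-1}]'
cat > box.py <<'E'
from h import *
p,d,K,D,T=cam("top"); P=cloud(d,K,D,T); save("topl",p)
m=(P[...,2]>.034)&(P[...,2]<.048)&(d>0)&(p.max(2).astype(int)-p.min(2)<40)&(p.min(2)>90)
l=cv2.connectedComponentsWithStats(m.astype(np.uint8))
for i in range(1,l[0]):
    if l[2][i,4]>800: r=cv2.minAreaRect(P[l[1]==i][:,:2].astype(np.float32)*1000); print("roof",l[2][i,4],np.round(r[0],1),np.round(r[1]),round(r[2],1))
E
python3 box.py; python3 go.py 0.5125 0.076 0.07 70
```

```text
t: 16.5
tool_pos: [0.4854, 0.1537, 0.1407]
orientation: [-2.571, -1.802, -0.013]
force: [0.5, -0.4, -0.9]
opening: 0.0168
roof 848 [ 699.5 -660.8] [241.  51.] 86.3
roof 2085 [496.2 -22.9] [140. 140.] 70.1
t 16.6 pos [486.3 151.3 140.7] yaw 70.0 F [ 1.  -2.7 -0.3] op 16.4 q6 0.55
 twist [ 0.004 -0.007 -0.   ] shift [-61.8  50.4  70.7] norm 107 shift w/o twist [-62.2  50.1  70.5]
```

```bash
python3 -m pendant '[{"translation":[-16,13,0],"twist":[0,0,0],"grip":-1},{"translation":[-16,13,0],"twist":[0,0,0],"grip":-1},{"translation":[-16,12,0],"twist":[0,0,0],"grip":-1},{"translation":[-8,6,0],"twist":[0,0,0],"grip":-1},{"translation":[0,0,0],"twist":[0,0,0],"grip":-1},{"translation":[0,0,20],"twist":[0,0,0],"grip":-1},{"translation":[0,0,20],"twist":[0,0,0],"grip":-1},{"translation":[0,0,20],"twist":[0,0,0],"grip":-1},{"translation":[0,0,0],"twist":[0,0,0],"grip":-1},{"translation":[0,0,0],"twist":[0,0,0],"grip":-1}]'
python3 go.py 0.5125 0.076 0.0165 70
```

```text
t: 17.55
tool_pos: [0.511, 0.0845, 0.0823]
orientation: [2.575, 1.798, 0.022]
force: [-0.1, 0.9, -0.7]
opening: 0.0167
t 17.6 pos [511.   84.5  82.3] yaw 69.9 F [-0.1  0.9 -0.7] op 16.7 q6 0.41
 twist [ 0.008 -0.011 -0.002] shift [-7.5  4.3 65.8] norm 66 shift w/o twist [-8.2  3.8 65.7]
```

```bash
python3 -m pendant '[{"translation":[-4,2,0],"twist":[0.008,-0.01,0],"grip":-1},{"translation":[-4,2,0],"twist":[0,0,0],"grip":-1},{"translation":[0,0,10],"twist":[0,0,0],"grip":-1},{"translation":[0,0,10],"twist":[0,0,0],"grip":-1},{"translation":[0,0,10],"twist":[0,0,0],"grip":-1},{"translation":[0,0,10],"twist":[0,0,0],"grip":-1},{"translation":[0,0,8],"twist":[0,0,0],"grip":-1},{"translation":[0,0,0],"twist":[0,0,0],"grip":-1},{"translation":[0,0,0],"twist":[0,0,0],"grip":-1},{"translation":[0,0,0],"twist":[0,0,0],"grip":-1}]'
python3 go.py 0.5125 0.076 0.0165 70
```

```text
t: 18.55
tool_pos: [0.5133, 0.0757, 0.0325]
orientation: [2.575, 1.799, 0.004]
force: [1.0, 0.5, -0.9]
opening: 0.0166
t 18.6 pos [513.3  75.7  32.5] yaw 69.9 F [ 1.   0.5 -0.9] op 16.6 q6 0.4
 twist [ 0.002 -0.002 -0.002] shift [ 0.  -0.9 16. ] norm 16 shift w/o twist [ 0.  -0.9 16. ]
```

```bash
python3 -m pendant '[{"translation":[0,0,6],"twist":[0,0,0],"grip":-1},{"translation":[0,0,6],"twist":[0,0,0],"grip":-1},{"translation":[0,0,3],"twist":[0,0,0],"grip":-1},{"translation":[0,0,0],"twist":[0,0,0],"grip":-1},{"translation":[0,0,0],"twist":[0,0,0],"grip":-1},{"translation":[0,0,0],"twist":[0,0,0],"grip":-1},{"translation":[0,0,0],"twist":[0,0,0],"grip":-0.3},{"translation":[0,0,0],"twist":[0,0,0],"grip":-0.3},{"translation":[0,0,0],"twist":[0,0,0],"grip":-0.3},{"translation":[0,0,0],"twist":[0,0,0],"grip":-0.3}]'
python3 -m pendant '[{"translation":[0,0,-10],"twist":[0,0,0],"grip":-0.3},{"translation":[0,0,-25],"twist":[0,0,0],"grip":-0.3},{"translation":[0,0,-45],"twist":[0,0,0],"grip":-0.3},{"translation":[0,0,-50],"twist":[0,0,0],"grip":-0.3},{"translation":[0,0,-50],"twist":[0,0,0],"grip":0},{"translation":[0,0,0],"twist":[0,0,-0.15],"grip":0},{"translation":[0,0,0],"twist":[0,0,-0.15],"grip":0},{"translation":[0,0,0],"twist":[0,0,-0.15],"grip":0},{"translation":[0,0,0],"twist":[0,0,-0.15],"grip":0},{"translation":[0,0,0],"twist":[0,0,-0.15],"grip":0}]'
python3 w.py w7 >/dev/null; python3 go.py 0.496 -0.023 0.15 160; python3 box.py
```

```text
t: 19.55
tool_pos: [0.5149, 0.0758, 0.0179]
orientation: [2.573, 1.798, 0.008]
force: [-0.2, 0.3, -1.1]
opening: 0.0321
t: 20.55
tool_pos: [0.5139, 0.0757, 0.2138]
orientation: [1.725, 2.614, 0.012]
force: [0.4, -0.7, -0.1]
opening: 0.0464
t 20.6 pos [513.9  75.7 213.9] yaw 113.7 F [ 0.1 -0.4  0.4] op 46.1 q6 -0.37
 twist [ 0.01   0.008 -0.808] shift [-16.9 -98.9  63.9] norm 119 shift w/o twist [-82.9 -56.9  63.6]
roof 862 [ 699.4 -661.2] [241.  51.] 86.1
roof 1719 [496.1 -23. ] [140. 140.] 70.1
```

View pics/w7.png

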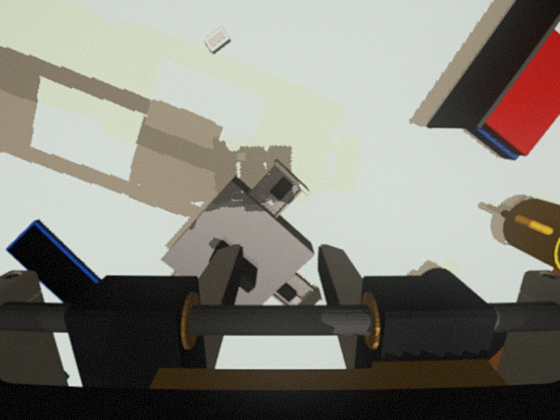

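View pics/topl.png

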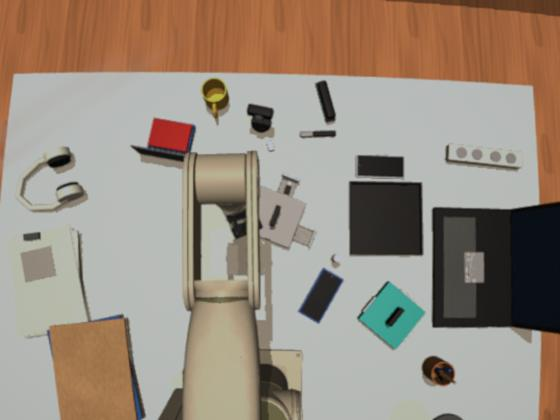

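```bash
python3 - <<'E'
from h import *
# bookend: face plane from upright points; webcam geometry
z=np.load("top0.npz"); P=cloud(z["d"],z["K"],z["D"],z["T"]); q=P[(P[...,2]>.085)&(P[...,2]<.115)&(abs(P[...,0]-.7)<.1)&(abs(P[...,1]-.31)<.13)]
r=cv2.minAreaRect(q[:,:2].astype(np.float32)*1000); print("top plate edge",len(q),r)
for n in("w1","w3","w4"):
    z=np.load(n+".npz"); P=cloud(z["d"],z["K"],z["D"],z["T"]); q=P[(P[...,2]>.01)&(P[...,2]<.095)&(P[...,0]>.63)&(P[...,0]<.71)&(abs(P[...,1]-.31)<.1)&(z["p"].max(2)<80)]
    if len(q)<50: continue
    c=q.mean(0); u,s,v=np.linalg.svd(q-c); nrm=v[2]*np.sign(v[2][0]); print(n,len(q),"c",c.round(4),"n yaw",np.degrees(np.arctan2(nrm[1],nrm[0])).round(2),nrm.round(3),"rms",(s[2]/len(q)**.5).round(4),"y ext",np.percentile(q[:,1],[1,99]).round(3))
for n in("top0","w1"):
    z=np.load(n+".npz"); P=cloud(z["d"],z["K"],z["D"],z["T"])
    for a,b in((.1,.14),(.004,.02)):
        q=P[(P[...,2]>a)&(P[...,2]<b)&(abs(P[...,0]-.775)<.055)&(abs(P[...,1]-.03)<.06)&(z["p"].max(2)<80)]
        if len(q)>20: r=cv2.minAreaRect(q[:,:2].astype(np.float32)*1000); print(n,a,len(q),np.round(r[0]),np.round(r[1]),round(r[2],1),"xmin",q[:,0].min())
E
```

```text
top plate edge 155 ((670.6228637695312, 309.6544494628906), (178.7719268798828, 8.009056091308594), 81.49150085449219)
w1 2463 c [0.6759 0.2951 0.0528] n yaw -6.58 [ 0.977 -0.113  0.181] rms 0.009 y ext [0.223 0.391]
w3 1428 c [0.6808 0.2737 0.0435] n yaw -6.11 [ 0.901 -0.096  0.424] rms 0.0106 y ext [0.223 0.375]
w4 7689 c [0.6692 0.3099 0.0567] n yaw -9.22 [ 0.987 -0.16   0.001] rms 0.0004 y ext [0.226 0.397]
top0 0.1 296 [782.  28.] [73. 36.] 78.0 xmin 0.7635550100455849
top0 0.004 200 [779.  29.] [59. 44.] 78.7 xmin 0.7568474992300767
w1 0.1 2658 [776.  34.] [72. 22.] 76.2 xmin 0.764650483843089
w1 0.004 1538 [780.  32.] [61. 44.] 78.9 xmin 0.7576703905200193
```

```bash
python3 -m pendant '[{"translation":[0,0,0],"twist":[0,0,-0.15],"grip":0},{"translation":[0,0,0],"twist":[0,0,-0.15],"grip":0},{"translation":[0,0,0],"twist":[0,0,-0.15],"grip":0},{"translation":[0,0,0],"twist":[0,0,-0.15],"grip":0},{"translation":[0,0,0],"twist":[0,0,-0.15],"grip":0},{"translation":[0,0,0],"twist":[0,0,-0.06],"grip":0},{"translation":[-4,-33,20],"twist":[0,0,0],"grip":0},{"translation":[-5,-33,20],"twist":[0,0,0],"grip":0},{"translation":[-4,-33,20],"twist":[0,0,0],"grip":0},{"translation":[0,0,0],"twist":[0,0,0],"grip":0}]' 60
python3 go.py 0.496 -0.023 0.11 160
```

```text
t: 21.65
tool_pos: [0.4908, -0.0228, 0.1563]
orientation: [0.592, 3.069, 0.008]
force: [-0.3, 0.5, -0.4]
opening: 0.0464
t 21.6 pos [490.8 -22.8 156.3] yaw 158.2 F [-0.3  0.5 -0.4] op 46.4 q6 -1.34
 twist [ 0.008  0.015 -0.032] shift [-4.9  1.6 46.3] norm 47 shift w/o twist [-4.2  1.4 46.4]
```

```bash
python3 -m pendant '[{"translation":[-4,1,0],"twist":[0.008,0.015,-0.032],"grip":0},{"translation":[-1,0,10],"twist":[0,0,0],"grip":0},{"translation":[0,0,20],"twist":[0,0,0],"grip":0},{"translation":[0,0,20],"twist":[0,0,0],"grip":0},{"translation":[0,0,20],"twist":[0,0,0],"grip":0},{"translation":[0,0,20],"twist":[0,0,0],"grip":0},{"translation":[0,0,10],"twist":[0,0,0],"grip":0},{"translation":[0,0,0],"twist":[0,0,0],"grip":0},{"translation":[0,0,0],"twist":[0,0,0],"grip":0},{"translation":[0,0,0],"twist":[0,0,0],"grip":0}]' 60
python3 go.py 0.496 -0.023 0.047 160; python3 box.py
```

```text
t: 22.65
tool_pos: [0.5034, -0.0179, 0.0574]
orientation: [0.552, 3.085, 0.002]
force: [0.7, 0.8, 0.1]
opening: 0.0465
t 22.6 pos [503.4 -17.9  57.4] yaw 159.7 F [0.7 0.8 0.1] op 46.5 q6 -1.36
 twist [ 0.002  0.007 -0.005] shift [ 5.3 -7.3 10.4] norm 14 shift w/o twist [ 5.3 -7.3 10.3]
```

```bash
python3 -m pendant '[{"translation":[3,-4,0],"twist":[0,0,0],"grip":0},{"translation":[3,-4,0],"twist":[0,0,0],"grip":0},{"translation":[0,0,5],"twist":[0,0,0],"grip":0},{"translation":[0,0,5],"twist":[0,0,0],"grip":0},{"translation":[0,0,0],"twist":[0,0,0],"grip":0},{"translation":[0,0,0],"twist":[0,0,0],"grip":-1},{"translation":[0,0,0],"twist":[0,0,0],"grip":-1},{"translation":[0,0,0],"twist":[0,0,0],"grip":-1},{"translation":[0,0,0],"twist":[0,0,0],"grip":-1},{"translation":[0,0,0],"twist":[0,0,0],"grip":-1}]' 60
python3 go.py 0.496 -0.023 0.047 160
```

```text
t: 23.7
tool_pos: [0.497, -0.0229, 0.0493]
orientation: [0.551, 3.08, 0.006]
force: [2.5, 0.3, -0.7]
opening: 0.0139
t 23.7 pos [497.  -22.9  49.3] yaw 159.7 F [ 2.5  0.3 -0.7] op 13.9 q6 -1.37
 twist [ 0.006  0.012 -0.005] shift [ 0.9 -0.5  2.3] norm 3 shift w/o twist [ 0.9 -0.5  2.3]
```

```bash
python3 -m pendant '[{"translation":[0,0,-8],"twist":[0,0,0],"grip":-1},{"translation":[0,0,-15],"twist":[0,0,0],"grip":-1},{"translation":[0,0,-20],"twist":[0,0,0],"grip":-1},{"translation":[0,0,-20],"twist":[0,0,0],"grip":-1},{"translation":[0,0,-20],"twist":[0,0,0],"grip":-1},{"translation":[0,0,-20],"twist":[0,0,0],"grip":-1},{"translation":[0,0,-10],"twist":[0,0,-0.05],"grip":-1},{"translation":[0,0,0],"twist":[0,0,-0.1],"grip":-1},{"translation":[0,0,0],"twist":[0,0,-0.1],"grip":-1},{"translation":[0,0,0],"twist":[0,0,-0.1],"grip":-1}]' 60
python3 go.py 0.523 0.348 0.15 261
```

```text
t: 24.7
tool_pos: [0.483, -0.0267, 0.1584]
orientation: [0.005, -3.126, 0.005]
force: [-0.4, 0.5, -8.8]
opening: 0.0136
t 24.7 pos [483.  -26.7 158.4] yaw -179.8 F [-0.4  0.5 -8.8] op 13.6 q6 -1.73
 twist [ 0.009 -0.015 -1.411] shift [-376.3   19.1    8.4] norm 377 shift w/o twist [-41.3 374.5   6.6]
```

```bash
python3 -m pendant '[{"translation":[-4,20,0],"twist":[0,0,0],"grip":-1},{"translation":[-4,36,0],"twist":[0,0,0],"grip":-1},{"translation":[-4,42,0],"twist":[0,0,0],"grip":-1},{"translation":[-4,42,0],"twist":[0,0,0],"grip":-1},{"translation":[-4,42,0],"twist":[0,0,0],"grip":-1},{"translation":[-4,42,0],"twist":[0,0,0],"grip":-1},{"translation":[-4,42,0],"twist":[0,0,0],"grip":-1},{"translation":[-4,42,0],"twist":[0,0,0],"grip":-1},{"translation":[-4,36,0],"twist":[0,0,0],"grip":-1},{"translation":[-4,20,0],"twist":[0,0,0],"grip":-1}]'
python3 -m pendant '[{"translation":[0,0,0],"twist":[0,0,-0.1],"grip":-1},{"translation":[0,0,0],"twist":[0,0,-0.15],"grip":-1},{"translation":[0,0,0],"twist":[0,0,-0.15],"grip":-1},{"translation":[0,0,0],"twist":[0,0,-0.15],"grip":-1},{"translation":[0,0,0],"twist":[0,0,-0.15],"grip":-1},{"translation":[0,0,0],"twist":[0,0,-0.15],"grip":-1},{"translation":[0,0,0],"twist":[0,0,-0.15],"grip":-1},{"translation":[0,0,0],"twist":[0,0,-0.15],"grip":-1},{"translation":[0,0,0],"twist":[0,0,-0.15],"grip":-1},{"translation":[0,0,0],"twist":[0,0,-0.1],"grip":-1}]'
python3 go.py 0.523 0.348 0.053 261
```

```text
t: 25.7
tool_pos: [0.5133, 0.3396, 0.1446]
orientation: [-0.006, -3.103, 0.03]
force: [0.8, -0.2, -6.7]
opening: 0.0135
t: 26.7
tool_pos: [0.5043, 0.3327, 0.1312]
orientation: [1.984, -2.338, -0.013]
force: [0.0, -0.2, -8.1]
opening: 0.0138
t 26.7 pos [504.3 332.7 131.2] yaw -99.3 F [ 0.  -0.2 -8.1] op 13.8 q6 -2.47
 twist [ 0.055 -0.052 -0.007] shift [-18.  -16.1  78.2] norm 82 shift w/o twist [-22.1 -20.2  76.1]
```

```bash
python3 -m pendant '[{"translation":[0,0,0],"twist":[0.03,-0.026,0],"grip":-1},{"translation":[0,0,0],"twist":[0.025,-0.026,0],"grip":-1},{"translation":[-6,0,10],"twist":[0,0,0],"grip":-1},{"translation":[-6,0,15],"twist":[0,0,0],"grip":-1},{"translation":[-6,0,15],"twist":[0,0,0],"grip":-1},{"translation":[0,0,15],"twist":[0,0,0],"grip":-1},{"translation":[0,0,10],"twist":[0,0,0],"grip":-1},{"translation":[0,0,5],"twist":[0,0,0],"grip":-1},{"translation":[0,0,0],"twist":[0,0,0],"grip":-1},{"translation":[0,0,0],"twist":[0,0,0],"grip":-1}]'
python3 go.py 0.523 0.348 0.056 261
cat > look.py <<'E'
import sys; from h import *
a=[cam("side")[0],cam("wrist")[0]]; save(sys.argv[1],cv2.resize(np.hstack(a),(800,300),interpolation=cv2.INTER_AREA))
E
python3 look.py l1
```

```text
t: 27.7
tool_pos: [0.5032, 0.3463, 0.05]
orientation: [2.025, -2.38, 0.002]
force: [-0.4, 0.3, -6.9]
opening: 0.0131
t 27.7 pos [503.2 346.3  50. ] yaw -99.2 F [-0.4  0.3 -6.9] op 13.1 q6 -2.46
 twist [ 0.01  -0.013 -0.003] shift [ -4.8 -19.3  -6. ] norm 21 shift w/o twist [ -4.7 -19.2  -6.3]
```

View pics/l1.png

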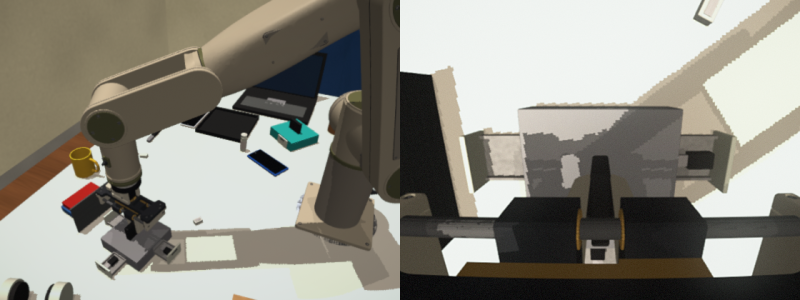

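```bash
python3 -m pendant '[{"translation":[0,-10,-2],"twist":[0.01,-0.013,0],"grip":-1},{"translation":[0,-10,-2],"twist":[0,0,0],"grip":-1},{"translation":[0,-10,-1],"twist":[0,0,0],"grip":-1},{"translation":[0,-8,0],"twist":[0,0,0],"grip":-1},{"translation":[0,-8,0],"twist":[0,0,0],"grip":-1},{"translation":[0,-8,0],"twist":[0,0,0],"grip":-1},{"translation":[0,-8,0],"twist":[0,0,0],"grip":-1},{"translation":[0,-8,0],"twist":[0,0,0],"grip":-1},{"translation":[0,-8,0],"twist":[0,0,0],"grip":-1},{"translation":[0,-4,0],"twist":[0,0,0],"grip":-1}]'
cat > be.py <<'E'
from h import *
s,M=st(); n=np.array([np.cos(np.radians(-9)),np.sin(np.radians(-9))]); v=np.array([.669,.310])-np.array(s["tool_pos"])[:2]
print("d",round(float(v@n)*1000,1),"F.n",round(float(np.array(s["force"])[:2]@n),1),"lat",round(float(v@[-n[1],n[0]])*1000,1))
E
python3 be.py
```

```text
t: 28.8
tool_pos: [0.5893, 0.3315, 0.0523]
orientation: [2.034, -2.39, -0.003]
force: [-1.8, 0.3, -6.2]
opening: 0.0133
t 28.8 pos [0.5893 0.3315 0.0523] F [-1.8  0.3 -6.2] op 0.0133
[[-0.16, -0.987, -0.004], [-0.987, 0.16, -0.001], [0.001, 0.003, -1.0]] q [ 0.44  0.46  1.4   0.    1.28 -2.55]
d 82.1 F.n -1.9 lat -8.8
```

```bash
python3 -m pendant '[{"translation":[0,-3,0],"twist":[0,0,0],"grip":-1},{"translation":[0,-3,0],"twist":[0,0,0],"grip":-1},{"translation":[0,-3,0],"twist":[0,0,0],"grip":-1},{"translation":[0,-3,0],"twist":[0,0,0],"grip":-1},{"translation":[0,-3,0],"twist":[0,0,0],"grip":-1},{"translation":[0,-3,0],"twist":[0,0,0],"grip":-1},{"translation":[0,-3,0],"twist":[0,0,0],"grip":-1},{"translation":[0,-3,0],"twist":[0,0,0],"grip":-1},{"translation":[0,-3,0],"twist":[0,0,0],"grip":-1},{"translation":[0,-3,0],"twist":[0,0,0],"grip":-1}]'
python3 be.py; python3 look.py l2
```

```text
t: 29.8
tool_pos: [0.5968, 0.3316, 0.0521]
orientation: [2.018, -2.356, -0.045]
force: [-17.5, -0.7, 4.8]
opening: 0.0138
t 29.8 pos [0.5968 0.3316 0.0521] F [-17.5  -0.7   4.8] op 0.0138
[[-0.154, -0.987, -0.049], [-0.988, 0.154, -0.004], [0.011, 0.048, -0.999]] q [ 0.42  0.52  1.33  0.02  1.34 -2.57]
d 74.7 F.n -17.2 lat -10.0
```

```bash
python3 -m pendant '[{"translation":[0,3,-1],"twist":[0,0,0],"grip":-1},{"translation":[0,8,-4],"twist":[0.02,0,0],"grip":-1},{"translation":[0,12,-4],"twist":[0.02,0,0],"grip":-1},{"translation":[0,12,-4],"twist":[0,0,0],"grip":-1},{"translation":[0,12,-4],"twist":[0,0,0],"grip":-1},{"translation":[0,12,-4],"twist":[0,0,0],"grip":-1},{"translation":[0,12,-4],"twist":[0,0,0],"grip":-1},{"translation":[0,12,0],"twist":[0,0,0],"grip":-1},{"translation":[0,10,0],"twist":[0,0,0],"grip":-1},{"translation":[0,0,0],"twist":[0,0,0.05],"grip":-1}]'
python3 -m pendant '[{"translation":[0,0,0],"twist":[0,0,0.1],"grip":-1},{"translation":[0,0,0],"twist":[0,0,0.15],"grip":-1},{"translation":[0,0,0],"twist":[0,0,0.15],"grip":-1},{"translation":[0,0,0],"twist":[0,0,0.15],"grip":-1},{"translation":[0,0,0],"twist":[0,0,0.15],"grip":-1},{"translation":[0,0,0],"twist":[0,0,0.15],"grip":-1},{"translation":[0,0,0],"twist":[0,0,0.15],"grip":-1},{"translation":[0,0,0],"twist":[0,0,0.15],"grip":-1},{"translation":[0,0,0],"twist":[0,0,0.15],"grip":-1},{"translation":[0,0,0],"twist":[0,0,0.1],"grip":-1}]'
python3 be.py; python3 go.py 0.521 0.333 0.056 171; python3 look.py l3
```

```text
t: 30.9
tool_pos: [0.5002, 0.3467, 0.0805]
orientation: [1.976, -2.428, 0.006]
force: [0.1, -0.3, -7.5]
opening: 0.0136
t: 31.9
tool_pos: [0.4932, 0.347, 0.0784]
orientation: [-0.072, -3.131, 0.018]
force: [0.4, -0.1, -7.3]
opening: 0.0137
t 31.9 pos [0.4932 0.347  0.0784] F [ 0.4 -0.1 -7.3] op 0.0137
[[-0.999, 0.046, -0.01], [0.046, 0.999, -0.011], [0.009, -0.012, -1.0]] q [ 0.53  0.26  1.61 -0.    1.29 -0.99]
d 179.4 F.n 0.5 lat -9.0
t 31.9 pos [493.2 347.   78.4] yaw 177.4 F [ 0.4 -0.1 -7.3] op 13.7 q6 -0.99
 twist [-0.012 -0.009  0.111] shift [-29.6  -9.5  22.4] norm 38 shift w/o twist [-28.6 -12.4  22.2]
```

View pics/l3.png

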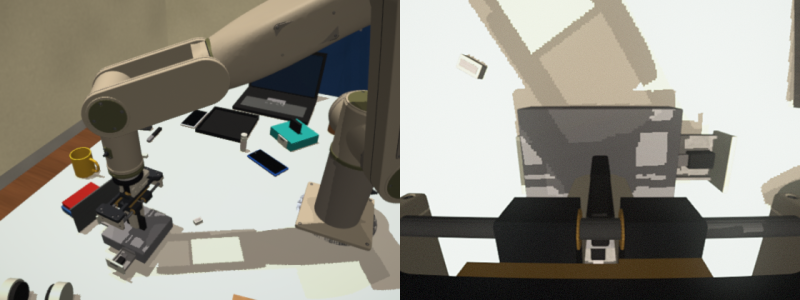

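```bash
python3 -m pendant '[{"translation":[0,0,0],"twist":[-0.012,-0.009,0.11],"grip":-1},{"translation":[-10,0,8],"twist":[0,0,0],"grip":-1},{"translation":[-10,0,8],"twist":[0,0,0],"grip":-1},{"translation":[-10,0,6],"twist":[0,0,0],"grip":-1},{"translation":[0,0,2],"twist":[0,0,0],"grip":-1},{"translation":[0,0,0],"twist":[0,0,0],"grip":-1},{"translation":[0,0,0],"twist":[0,0,0],"grip":-1},{"translation":[0,0,0],"twist":[0,0,0],"grip":-1},{"translation":[0,0,0],"twist":[0,0,0],"grip":-1},{"translation":[0,0,0],"twist":[0,0,0],"grip":-1}]'
python3 be.py; python3 go.py 0.583 0.323 0.0505 171
```

```text
t: 33.0
tool_pos: [0.5243, 0.3419, 0.051]
orientation: [-0.211, -3.133, 0.003]
force: [0.0, -0.5, -7.9]
opening: 0.0138
t 33.0 pos [0.5243 0.3419 0.051 ] F [ 0.  -0.5 -7.9] op 0.0138
[[-0.991, 0.134, -0.002], [0.134, 0.991, -0.002], [0.002, -0.002, -1.0]] q [ 0.5   0.34  1.57 -0.    1.24 -0.94]
d 147.9 F.n 0.1 lat -8.9
t 33.0 pos [524.3 341.9  51. ] yaw 172.3 F [ 0.  -0.5 -7.9] op 13.8 q6 -0.94
 twist [-0.002 -0.002  0.023] shift [-60.9  -9.5   0.5] norm 62 shift w/o twist [-60.7 -10.9   0.4]
```

```bash
python3 -m pendant '[{"translation":[-7,0,0],"twist":[0,0,0.02],"grip":-1},{"translation":[-7,0,0],"twist":[0,0,0],"grip":-1},{"translation":[-7,0,0],"twist":[0,0,0],"grip":-1},{"translation":[-7,0,0],"twist":[0,0,0],"grip":-1},{"translation":[-7,0,0],"twist":[0,0,0],"grip":-1},{"translation":[-7,0,0],"twist":[0,0,0],"grip":-1},{"translation":[-7,0,0],"twist":[0,0,0],"grip":-1},{"translation":[-7,0,0],"twist":[0,0,0],"grip":-1},{"translation":[-7,0,0],"twist":[0,0,0],"grip":-1},{"translation":[-3,0,0],"twist":[0,0,0],"grip":-1}]'
python3 be.py
```

```text
t: 34.0
tool_pos: [0.5904, 0.3325, 0.0515]
orientation: [-0.242, -3.12, 0.002]
force: [-30.5, 1.1, 15.3]
opening: 0.0137
t 34.0 pos [0.5904 0.3325 0.0515] F [-30.5   1.1  15.3] op 0.0137
[[-0.988, 0.154, -0.012], [0.154, 0.988, -0.0], [0.012, -0.002, -1.0]] q [ 0.43  0.47  1.39  0.    1.29 -0.98]
d 81.2 F.n -30.3 lat -9.9
```

```bash
python3 look.py l4
```

```text
(no output)
```

View pics/l4.png

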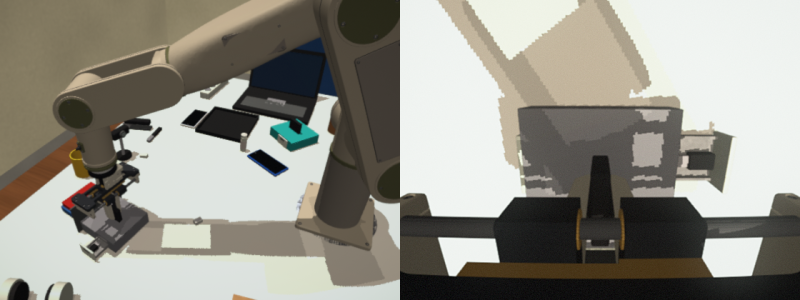

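```bash
python3 -m pendant '[{"translation":[0,0,-2],"twist":[0,0,0],"grip":-1},{"translation":[0,0,-1],"twist":[0,0,0],"grip":-1},{"translation":[0,0,0],"twist":[0,0,0],"grip":-1},{"translation":[-2,0,0],"twist":[0,0,0],"grip":-1},{"translation":[-2,0,0],"twist":[0,0,0],"grip":-1},{"translation":[-2,0,0],"twist":[0,0,0],"grip":-1},{"translation":[-2,0,0],"twist":[0,0,0],"grip":-1},{"translation":[-2,0,0],"twist":[0,0,0],"grip":-1},{"translation":[-2,0,0],"twist":[0,0,0],"grip":-1},{"translation":[-2,0,0],"twist":[0,0,0],"grip":-1}]'
python3 be.py
cat > grip.py <<'E'
from h import *
s=robot.read_state(); M=R.from_rotvec(s["orientation"]).as_matrix()
p,d,K,D,T=cam("wrist"); P=(cloud(d,K,D,T)-s["tool_pos"])@M  # tool frame
q=P[(d>0)&(abs(P[...,2]-.01)<.012)&(abs(P[...,1])<.1)&(P[...,0]>.02)&(P[...,0]<.12)]
c=q.mean(0); v=np.linalg.svd(q-c,full_matrices=False)[2][2]; v*=np.sign(v[2])
r=cv2.minAreaRect(q[:,:2].astype(np.float32)*1000)
print("roof in tool: xmax",np.round(np.percentile(q[:,0],[99,99.9])*1000,1),"y",np.round(np.percentile(q[:,1],[.5,99.5])*1000,1),"z at x=40",round(float(np.median(q[:,2]))*1000,1),"normal",v.round(3),"rect",np.round(r[2],1))
E
python3 grip.py
```

```text
t: 35.1
tool_pos: [0.5908, 0.3331, 0.0555]
orientation: [-0.235, -3.092, 0.008]
force: [-14.5, 0.6, 2.2]
opening: 0.0138
t 35.1 pos [0.5908 0.3331 0.0555] F [-14.5   0.6   2.2] op 0.0138
[[-0.988, 0.151, -0.041], [0.151, 0.989, -0.002], [0.04, -0.009, -0.999]] q [ 0.43  0.49  1.35  0.02  1.33 -0.99]
d 80.8 F.n -14.4 lat -10.6
roof in tool: xmax [63.3 63.8] y [-73.   69.3] z at x=40 10.4 normal [-0.027  0.     1.   ] rect 0.4
```

```bash
python3 -m pendant '[{"translation":[3,0,-1],"twist":[0,0,0],"grip":-1},{"translation":[8,0,-4],"twist":[0,0.02,0],"grip":-1},{"translation":[12,0,-4],"twist":[0,0.02,0],"grip":-1},{"translation":[12,0,-4],"twist":[0,0,0],"grip":-1},{"translation":[12,0,-4],"twist":[0,0,0],"grip":-1},{"translation":[12,0,-4],"twist":[0,0,0],"grip":-1},{"translation":[12,0,0],"twist":[0,0,0],"grip":-1},{"translation":[12,0,0],"twist":[0,0,0],"grip":-1},{"translation":[8,0,0],"twist":[0,0,0],"grip":-1},{"translation":[0,0,0],"twist":[0,0,0.08],"grip":-1}]'
python3 -m pendant '[{"translation":[0,0,0],"twist":[0,0,0.1],"grip":-1},{"translation":[0,0,0],"twist":[0,0,0.15],"grip":-1},{"translation":[0,0,0],"twist":[0,0,0.15],"grip":-1},{"translation":[0,0,0],"twist":[0,0,0.15],"grip":-1},{"translation":[0,0,0],"twist":[0,0,0.15],"grip":-1},{"translation":[0,0,0],"twist":[0,0,0.15],"grip":-1},{"translation":[0,0,0],"twist":[0,0,0.15],"grip":-1},{"translation":[0,0,0],"twist":[0,0,0.15],"grip":-1},{"translation":[0,0,0],"twist":[0,0,0.15],"grip":-1},{"translation":[0,0,0],"twist":[0,0,0.1],"grip":-1}]'
python3 be.py; python3 go.py 0.521 0.333 0.056 81; python3 grip.py
```

```text
t: 36.15
tool_pos: [0.4967, 0.348, 0.0875]
orientation: [-0.354, -3.043, 0.005]
force: [-0.1, 0.2, -7.3]
opening: 0.0138
t: 37.15
tool_pos: [0.4913, 0.3493, 0.0891]
orientation: [-2.259, -2.1, 0.079]
force: [0.3, 0.4, -7.2]
opening: 0.0136
t 37.15 pos [0.4913 0.3493 0.0891] F [ 0.3  0.4 -7.2] op 0.0136
[[0.073, 0.994, -0.076], [0.997, -0.073, 0.006], [0.0, -0.076, -0.997]] q [0.51 0.29 1.55 0.04 1.37 0.57]
d 181.6 F.n 0.2 lat -11.0
t 37.1 pos [491.3 349.3  89.1] yaw 85.8 F [ 0.3  0.4 -7.2] op 13.6 q6 0.57
 twist [-0.076  0.003  0.084] shift [-11.5  31.9  33.1] norm 47 shift w/o twist [-14.1  33.2  30.6]
roof in tool: xmax [64.1 64.3] y [-72.3  69.8] z at x=40 10.4 normal [-0.024 -0.     1.   ] rect 0.1
```

```bash
python3 -m pendant '[{"translation":[0,0,0],"twist":[-0.04,0,0.04],"grip":-1},{"translation":[0,0,0],"twist":[-0.036,0,0.04],"grip":-1},{"translation":[0,10,8],"twist":[0,0,0],"grip":-1},{"translation":[0,10,10],"twist":[0,0,0],"grip":-1},{"translation":[0,10,10],"twist":[0,0,0],"grip":-1},{"translation":[0,0,6],"twist":[0,0,0],"grip":-1},{"translation":[0,0,0],"twist":[0,0,0],"grip":-1},{"translation":[0,0,0],"twist":[0,0,0],"grip":-1},{"translation":[0,0,0],"twist":[0,0,0],"grip":-1},{"translation":[0,0,0],"twist":[0,0,0],"grip":-1}]'
python3 be.py; python3 go.py 0.583 0.323 0.054 81
```

```text
t: 38.2
tool_pos: [0.522, 0.3433, 0.0508]
orientation: [2.381, 2.048, -0.007]
force: [0.4, 1.0, -7.1]
opening: 0.0138
t 38.2 pos [0.522  0.3433 0.0508] F [ 0.4  1.  -7.1] op 0.0138
[[0.15, 0.989, -0.002], [0.989, -0.15, -0.004], [-0.004, -0.002, -1.0]] q [ 0.5   0.33  1.57 -0.    1.24  0.65]
d 150.4 F.n 0.2 lat -9.9
t 38.2 pos [522.  343.3  50.8] yaw 81.4 F [ 0.4  1.  -7.1] op 13.8 q6 0.65
 twist [-0.002  0.004  0.007] shift [-10.5  63.4  -3.2] norm 64 shift w/o twist [-11.   63.3  -3.3]
```

```bash
python3 -m pendant '[{"translation":[0,7,-2],"twist":[0,0,0],"grip":-1},{"translation":[0,7,-1],"twist":[0,0,0],"grip":-1},{"translation":[0,8,0],"twist":[0,0,0],"grip":-1},{"translation":[0,8,0],"twist":[0,0,0],"grip":-1},{"translation":[0,8,0],"twist":[0,0,0],"grip":-1},{"translation":[0,8,0],"twist":[0,0,0],"grip":-1},{"translation":[0,8,0],"twist":[0,0,0],"grip":-1},{"translation":[0,8,0],"twist":[0,0,0],"grip":-1},{"translation":[0,5,0],"twist":[0,0,0],"grip":-1},{"translation":[0,3,0],"twist":[0,0,0],"grip":-1}]'
python3 be.py
python3 -m pendant '[{"translation":[0,2,0],"twist":[0,0,0],"grip":-1},{"translation":[0,2,0],"twist":[0,0,0],"grip":-1},{"translation":[0,2,0],"twist":[0,0,0],"grip":-1},{"translation":[0,2,0],"twist":[0,0,0],"grip":-1},{"translation":[0,2,0],"twist":[0,0,0],"grip":-1},{"translation":[0,2,0],"twist":[0,0,0],"grip":-1},{"translation":[0,2,0],"twist":[0,0,0],"grip":-1},{"translation":[0,2,0],"twist":[0,0,0],"grip":-1},{"translation":[0,2,0],"twist":[0,0,0],"grip":-1},{"translation":[0,2,0],"twist":[0,0,0],"grip":-1}]'
python3 be.py; python3 grip.py; python3 go.py 0.583 0.323 0.054 81
```

```text
t: 39.2
tool_pos: [0.5965, 0.333, 0.0551]
orientation: [-2.38, -2.049, 0.007]
force: [-15.9, 3.4, -1.6]
opening: 0.0136
t 39.2 pos [0.5965 0.333  0.0551] F [-15.9   3.4  -1.6] op 0.0136
[[0.149, 0.989, -0.004], [0.989, -0.149, -0.002], [-0.003, -0.003, -1.0]] q [ 0.43  0.47  1.38 -0.    1.29  0.58]
d 75.2 F.n -16.3 lat -11.4
t: 40.2
tool_pos: [0.5971, 0.3332, 0.053]
orientation: [-2.358, -2.038, 0.058]
force: [-12.9, -1.4, 2.7]
opening: 0.0137
t 40.2 pos [0.5971 0.3332 0.053 ] F [-12.9  -1.4   2.7] op 0.0137
[[0.145, 0.988, -0.044], [0.989, -0.145, -0.006], [-0.012, -0.043, -0.999]] q [0.43 0.51 1.33 0.01 1.34 0.57]
d 74.6 F.n -12.5 lat -11.7
roof in tool: xmax [73.8 79.3] y [-72.   76.7] z at x=40 10.4 normal [-0.017  0.006  1.   ] rect 89.9
t 40.2 pos [597.2 333.2  53.1] yaw 81.7 F [-13.1  -1.4   1.3] op 13.8 q6 0.57
 twist [-0.043  0.013  0.012] shift [-12.3 -12.4  -0.9] norm 17 shift w/o twist [-12.1 -12.6  -0.2]
```

```bash
python3 -m pendant '[{"translation":[0,-3,-1],"twist":[0,0,0],"grip":-1},{"translation":[0,-8,-1],"twist":[-0.02,0.01,0],"grip":-1},{"translation":[0,-10,-1],"twist":[-0.02,0,0],"grip":-1},{"translation":[0,-12,0],"twist":[0,0,0],"grip":-1},{"translation":[0,-12,0],"twist":[0,0,0],"grip":-1},{"translation":[0,-12,0],"twist":[0,0,0],"grip":-1},{"translation":[0,-12,0],"twist":[0,0,0],"grip":-1},{"translation":[0,-5,0],"twist":[0,0,0],"grip":-1},{"translation":[0,0,0],"twist":[0,0,0],"grip":-1},{"translation":[0,0,0],"twist":[0,0,0],"grip":-1}]'
python3 go.py 0.515 0.345 0.0493 81; python3 grip.py
```

```text
t: 41.25
tool_pos: [0.5245, 0.3436, 0.0575]
orientation: [2.374, 2.051, 0.004]
force: [0.0, -0.5, -6.2]
opening: 0.0136
t 41.2 pos [524.5 343.6  57.5] yaw 81.7 F [ 0.  -0.5 -6.2] op 13.6 q6 0.65
 twist [0.005 0.001 0.011] shift [-0.1 -9.6  8.2] norm 13 shift w/o twist [-0.  -9.7  8.2]
roof in tool: xmax [64.1 64.3] y [-72.4  73.7] z at x=40 10.5 normal [-0.022 -0.002  1.   ] rect 0.1
```

```bash
python3 -m pendant '[{"translation":[0,0,3],"twist":[0,0,0],"grip":-1},{"translation":[0,0,3],"twist":[0,0,0],"grip":-1},{"translation":[0,0,2],"twist":[0,0,0],"grip":-1},{"translation":[0,0,2],"twist":[0,0,0],"grip":-1},{"translation":[0,0,0],"twist":[0,0,0],"grip":-1},{"translation":[0,0,0],"twist":[0,0,0],"grip":-1},{"translation":[0,0,0],"twist":[0,0,0],"grip":0},{"translation":[0,0,0],"twist":[0,0,0],"grip":0},{"translation":[0,0,0],"twist":[0,0,0],"grip":0},{"translation":[0,0,0],"twist":[0,0,0],"grip":0}]'
python3 -m pendant '[{"translation":[0,0,-10],"twist":[0,0,0],"grip":0},{"translation":[0,0,-30],"twist":[0,0,0],"grip":0},{"translation":[0,0,-40],"twist":[0,0,0],"grip":0},{"translation":[0,0,-40],"twist":[0,0,0],"grip":0},{"translation":[0,0,-20],"twist":[0,0,0],"grip":0},{"translation":[0,0,0],"twist":[0,0,-0.15],"grip":0},{"translation":[0,0,0],"twist":[0,0,-0.15],"grip":0},{"translation":[0,0,0],"twist":[0,0,-0.15],"grip":0},{"translation":[0,0,0],"twist":[0,0,-0.15],"grip":0},{"translation":[0,0,0],"twist":[0,0,-0.15],"grip":0}]'
python3 -m pendant '[{"translation":[0,0,0],"twist":[0,0,-0.15],"grip":0},{"translation":[0,0,0],"twist":[0,0,-0.15],"grip":0},{"translation":[0,0,0],"twist":[0,0,-0.15],"grip":0},{"translation":[0,0,0],"twist":[0,0,-0.15],"grip":0},{"translation":[0,0,0],"twist":[0,0,-0.15],"grip":0},{"translation":[0,0,0],"twist":[0,0,-0.15],"grip":0},{"translation":[0,0,0],"twist":[0,0,-0.15],"grip":0},{"translation":[0,0,0],"twist":[0,0,-0.15],"grip":0},{"translation":[0,0,0],"twist":[0,0,-0.15],"grip":0},{"translation":[0,0,0],"twist":[0,0,-0.15],"grip":0}]'
cat > wb.py <<'E'
# box on table from the wrist view: roof and handle, world
import sys; from h import *
p,d,K,D,T=cam("wrist"); save("wb",p); P=cloud(d,K,D,T); s=robot.read_state(); tp=np.array(s["tool_pos"])
zb=float(sys.argv[1]) if len(sys.argv)>1 else 0
near=(np.hypot(P[...,0]-tp[0],P[...,1]-tp[1])<.16)&(d>0)
for nm,a,b in(("roof",.036,.044),("handle",.078,.09)):
    m=near&(P[...,2]>a+zb)&(P[...,2]<b+zb); l=cv2.connectedComponentsWithStats(m.astype(np.uint8))
    for i in range(1,l[0]):
        if l[2][i,4]>150: r=cv2.minAreaRect(P[l[1]==i][:,:2].astype(np.float32)*1000); print(nm,l[2][i,4],np.round(r[0],1),np.round(r[1],1),round(r[2],1))
E
python3 wb.py; python3 go.py 0.515 0.345 0.12 261
```

```text
t: 42.3
tool_pos: [0.5301, 0.3449, 0.0526]
orientation: [2.374, 2.048, 0.018]
force: [-0.1, -0.2, 0.1]
opening: 0.0409
t: 43.3
tool_pos: [0.5298, 0.3457, 0.2097]
orientation: [1.446, 2.771, 0.026]
force: [-0.4, -0.1, 0.3]
opening: 0.0465
t: 44.3
tool_pos: [0.5312, 0.3467, 0.2216]
orientation: [-0.826, 2.996, 0.006]
force: [0.3, -0.7, -0.3]
opening: 0.0465
roof 12295 [526.8 335.6] [145.  148.8] 81.6
roof 162 [665.2 283.5] [63.6  2.2] 80.8
handle 753 [527.  337.9] [59.9 14.2] 81.6
handle 265 [664.4 277.2] [55.1  2.7] 79.4
t 44.4 pos [531.3 346.8 221.8] yaw -148.6 F [ 0.6 -0.6  0.7] op 46.4 q6 -1.62
 twist [-0.02   0.029 -0.866] shift [  4.3  15.8 101.8] norm 103 shift w/o twist [ 18.3   7.6 101.2]
```

View pics/wb.png

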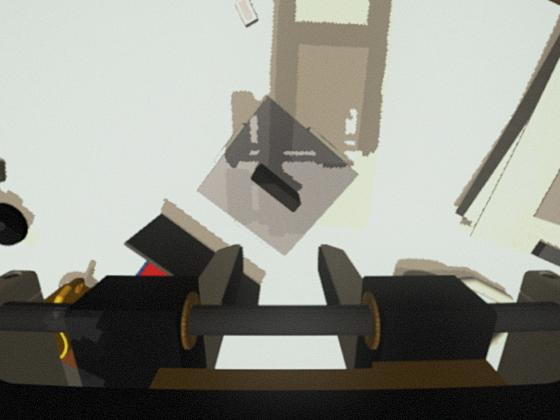

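```bash
python3 -m pendant '[{"translation":[0,0,0],"twist":[-0.02,0.029,-0.15],"grip":0},{"translation":[0,0,0],"twist":[0,0,-0.15],"grip":0},{"translation":[0,0,0],"twist":[0,0,-0.15],"grip":0},{"translation":[0,0,0],"twist":[0,0,-0.15],"grip":0},{"translation":[0,0,0],"twist":[0,0,-0.15],"grip":0},{"translation":[0,0,0],"twist":[0,0,-0.12],"grip":0},{"translation":[0,0,30],"twist":[0,0,0],"grip":0},{"translation":[0,0,30],"twist":[0,0,0],"grip":0},{"translation":[0,0,30],"twist":[0,0,0],"grip":0},{"translation":[0,0,0],"twist":[0,0,0],"grip":0}]'
python3 go.py 0.527 0.338 0.048 261.6
```

```text
t: 45.35
tool_pos: [0.5343, 0.3497, 0.1404]
orientation: [-2.006, 2.392, 0.011]
force: [-1.1, -0.8, -1.0]
opening: 0.0461
t 45.4 pos [534.3 349.7 140.4] yaw -100.0 F [-1.1 -0.8 -1. ] op 46.1 q6 -2.48
 twist [-0.008  0.02  -0.029] shift [12.7  5.6 92.4] norm 93 shift w/o twist [14.7  5.9 92.1]
```

```bash
python3 -m pendant '[{"translation":[5,2,0],"twist":[-0.008,0.02,-0.029],"grip":0},{"translation":[5,3,0],"twist":[0,0,0],"grip":0},{"translation":[3,1,20],"twist":[0,0,0],"grip":0},{"translation":[0,0,20],"twist":[0,0,0],"grip":0},{"translation":[0,0,15],"twist":[0,0,0],"grip":0},{"translation":[0,0,10],"twist":[0,0,0],"grip":0},{"translation":[0,0,5],"twist":[0,0,0],"grip":0},{"translation":[0,0,0],"twist":[0,0,0],"grip":0},{"translation":[0,0,0],"twist":[0,0,0],"grip":0},{"translation":[0,0,0],"twist":[0,0,0],"grip":0}]'
python3 go.py 0.527 0.338 0.048 261.6
```

```text
t: 46.35
tool_pos: [0.5329, 0.3401, 0.0836]
orientation: [-2.04, 2.368, -0.008]
force: [0.7, -0.0, -0.2]
opening: 0.0466
t 46.4 pos [532.9 340.1  83.6] yaw -98.5 F [ 0.7 -0.  -0.2] op 46.6 q6 -2.5
 twist [-0.014  0.008 -0.002] shift [ 2.9  5.5 35.6] norm 36 shift w/o twist [ 3.2  6.  35.5]
```

```bash
python3 -m pendant '[{"translation":[3,6,8],"twist":[-0.014,0.008,0],"grip":0},{"translation":[0,0,12],"twist":[0,0,0],"grip":0},{"translation":[0,0,12],"twist":[0,0,0],"grip":0},{"translation":[0,0,5],"twist":[0,0,0],"grip":0},{"translation":[0,0,0],"twist":[0,0,0],"grip":0},{"translation":[0,0,0],"twist":[0,0,0],"grip":-1},{"translation":[0,0,0],"twist":[0,0,0],"grip":-1},{"translation":[0,0,0],"twist":[0,0,0],"grip":-1},{"translation":[0,0,0],"twist":[0,0,0],"grip":-1},{"translation":[0,0,0],"twist":[0,0,0],"grip":-1}]' 60
python3 go.py 0.527 0.338 0.048 261.6
```

```text
t: 47.35
tool_pos: [0.5265, 0.3382, 0.0441]
orientation: [-2.051, 2.38, 0.001]
force: [0.5, -0.3, -2.3]
opening: 0.014
t 47.4 pos [526.5 338.2  44.1] yaw -98.5 F [ 0.5 -0.3 -2.3] op 14.0 q6 -2.5
 twist [ 0.     0.    -0.002] shift [ 0.2 -0.5 -3.9] norm 4 shift w/o twist [ 0.2 -0.5 -3.9]
```

```bash
python3 -m pendant '[{"translation":[0,0,-8],"twist":[0,0,0],"grip":-1},{"translation":[0,0,-15],"twist":[0,0,0],"grip":-1},{"translation":[0,0,-20],"twist":[0,0,0],"grip":-1},{"translation":[0,0,-25],"twist":[0,0,0],"grip":-1},{"translation":[0,0,-25],"twist":[0,0,0],"grip":-1},{"translation":[0,0,-20],"twist":[0,0,0.05],"grip":-1},{"translation":[0,0,0],"twist":[0,0,0.1],"grip":-1},{"translation":[0,0,0],"twist":[0,0,0.15],"grip":-1},{"translation":[0,0,0],"twist":[0,0,0.15],"grip":-1},{"translation":[0,0,0],"twist":[0,0,0.15],"grip":-1}]'
python3 -m pendant '[{"translation":[0,0,0],"twist":[0,0,0.15],"grip":-1},{"translation":[0,0,0],"twist":[0,0,0.15],"grip":-1},{"translation":[0,0,0],"twist":[0,0,0.15],"grip":-1},{"translation":[0,0,0],"twist":[0,0,0.15],"grip":-1},{"translation":[0,0,0],"twist":[0,0,0.15],"grip":-1},{"translation":[0,0,0],"twist":[0,0,0.15],"grip":-1},{"translation":[0,0,0],"twist":[0,0,0.15],"grip":-1},{"translation":[0,0,0],"twist":[0,0,0.15],"grip":-1},{"translation":[0,0,0],"twist":[0,0,0.15],"grip":-1},{"translation":[0,0,0],"twist":[0,0,0.15],"grip":-1}]'
python3 go.py 0.591 0.094 0.134 78;python3 grip.py
```

```text
t: 48.35
tool_pos: [0.522, 0.3358, 0.1643]
orientation: [1.242, -2.874, 0.001]
force: [-0.1, -0.7, -7.3]
opening: 0.0137
t: 49.35
tool_pos: [0.518, 0.3337, 0.1698]
orientation: [-1.05, -2.949, 0.018]
force: [-0.1, 0.6, -7.9]
opening: 0.0135
t 49.4 pos [518.  333.7 169.8] yaw 140.8 F [-0.1  0.6 -7.9] op 13.5 q6 -0.4
 twist [-0.017  0.002  1.096] shift [-219.3  121.2   35.8] norm 253 shift w/o twist [-208.2 -139.1   36.5]
roof in tool: xmax [74.2 75.3] y [-68.6  69.3] z at x=40 5.2 normal [-0.026  0.001  1.   ] rect 0.0
```

```bash
python3 -m pendant '[{"translation":[0,0,0],"twist":[-0.017,0,0.1],"grip":-1},{"translation":[0,0,0],"twist":[0,0,0.15],"grip":-1},{"translation":[0,0,0],"twist":[0,0,0.15],"grip":-1},{"translation":[0,0,0],"twist":[0,0,0.15],"grip":-1},{"translation":[0,0,0],"twist":[0,0,0.15],"grip":-1},{"translation":[0,0,0],"twist":[0,0,0.15],"grip":-1},{"translation":[0,0,0],"twist":[0,0,0.15],"grip":-1},{"translation":[0,0,0],"twist":[0,0,0.06],"grip":-1},{"translation":[-15,8,0],"twist":[0,0,0],"grip":-1},{"translation":[-30,16,0],"twist":[0,0,0],"grip":-1}]'
python3 -m pendant '[{"translation":[-36,20,6],"twist":[0,0,0],"grip":-1},{"translation":[-36,20,6],"twist":[0,0,0],"grip":-1},{"translation":[-36,20,6],"twist":[0,0,0],"grip":-1},{"translation":[-28,14,6],"twist":[0,0,0],"grip":-1},{"translation":[-15,10,4],"twist":[0,0,0],"grip":-1},{"translation":[-10,5,0],"twist":[0,0,0],"grip":-1},{"translation":[0,0,0],"twist":[0,0,0],"grip":-1},{"translation":[0,0,0],"twist":[0,0,0],"grip":-1},{"translation":[0,0,0],"twist":[0,0,0],"grip":-1},{"translation":[0,0,0],"twist":[0,0,0],"grip":-1}]'
python3 go.py 0.591 0.094 0.134 78; python3 grip.py; python3 look.py l5
```

```text
t: 50.4
tool_pos: [0.529, 0.2854, 0.1734]
orientation: [-2.403, -2.011, 0.004]
force: [0.3, -0.6, -6.6]
opening: 0.0136
t: 51.4
tool_pos: [0.5903, 0.0989, 0.1474]
orientation: [-2.378, -2.043, 0.005]
force: [0.1, -0.3, -7.7]
opening: 0.0139
t 51.4 pos [590.3  98.9 147.4] yaw 81.3 F [ 0.1 -0.3 -7.7] op 13.9 q6 0.23
 twist [-0.007 -0.001  0.058] shift [-4.7  1.7 13.4] norm 14 shift w/o twist [-4.8  1.5 13.3]
roof in tool: xmax [75. 76.] y [-68.2  69.7] z at x=40 5.1 normal [-0.024  0.     1.   ] rect 0.0
```

View pics/l5.png

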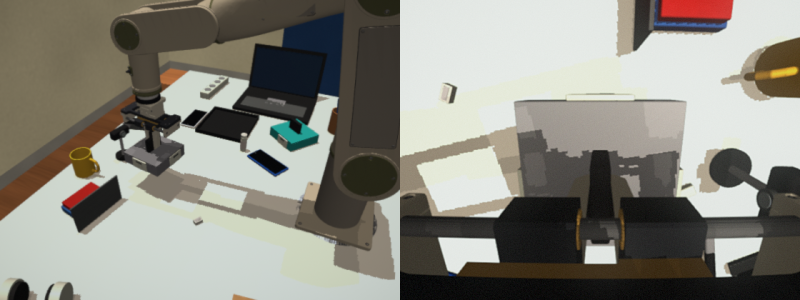

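```bash
python3 -m pendant '[{"translation":[-2,1,5],"twist":[-0.007,0,0.03],"grip":-1},{"translation":[-2,1,5],"twist":[0,0,0.028],"grip":-1},{"translation":[0,0,4],"twist":[0,0,0],"grip":-1},{"translation":[0,0,0],"twist":[0,0,0],"grip":-1},{"translation":[0,0,0],"twist":[0,0,0],"grip":-1},{"translation":[0,0,0],"twist":[0,0,0],"grip":-1},{"translation":[0,0,0],"twist":[0,0,0],"grip":-1},{"translation":[0,0,0],"twist":[0,0,0],"grip":-1},{"translation":[0,0,0],"twist":[0,0,0],"grip":-1},{"translation":[0,0,0],"twist":[0,0,0],"grip":-1}]'
python3 go.py 0.591 0.094 0.134 78; python3 - <<'E'
from h import *
for n in("top","wrist"):
    p,d,K,D,T=cam(n); P=cloud(d,K,D,T); print(n)
    for a,b in((.085,.105),(.105,.122),(.122,.14),(.003,.015)):
        m=(P[...,2]>a)&(P[...,2]<b)&(abs(P[...,0]-.78)<.07)&(abs(P[...,1]-.03)<.08)&(p.max(2)<90)&(d>0)
        q=P[m]
        if len(q)>15: r=cv2.minAreaRect(q[:,:2].astype(np.float32)*1000); print(a,len(q),np.round(r[0]),np.round(r[1]),round(r[2],1),"min x at",q[q[:,0].argmin()].round(3), "mean",q.mean(0).round(3))
E
```

```text
t: 52.55
tool_pos: [0.5915, 0.0949, 0.1318]
orientation: [-2.445, -1.971, -0.001]
force: [-0.8, 0.5, -8.0]
opening: 0.0138
t 52.5 pos [591.5  94.9 131.8] yaw 77.7 F [-0.8  0.5 -8. ] op 13.8 q6 0.29
 twist [-0.    -0.001 -0.004] shift [-1.  -0.3 -2.2] norm 2 shift w/o twist [-1.  -0.3 -2.2]
top
0.105 87 [782.  28.] [70. 35.] 78.3 min x at [0.763 0.023 0.11 ] mean [0.776 0.029 0.117]
0.122 210 [783.  28.] [73. 35.] 78.2 min x at [0.767 0.031 0.128] mean [0.786 0.027 0.126]
0.003 196 [779.  29.] [60. 45.] 80.9 min x at [0.756 0.026 0.007] mean [0.779 0.028 0.009]
wrist
0.085 535 [779.  46.] [51. 19.] 71.6 min x at [0.765 0.027 0.102] mean [0.777 0.05  0.101]
0.105 1145 [776.  49.] [47. 13.] 67.4 min x at [0.764 0.03  0.106] mean [0.776 0.05  0.113]
0.122 23 [777.  43.] [12.  2.] 85.9 min x at [0.776 0.039 0.123] mean [0.777 0.04  0.123]
0.003 2402 [772.  16.] [107.  64.] 39.3 min x at [0.71  0.007 0.004] mean [0.785 0.034 0.009]
```

```bash
python3 -m pendant '[{"translation":[0,0,0],"twist":[0,0,0.07],"grip":-1},{"translation":[0,0,0],"twist":[0,0,0.15],"grip":-1},{"translation":[0,0,0],"twist":[0,0,0.15],"grip":-1},{"translation":[0,0,0],"twist":[0,0,0.15],"grip":-1},{"translation":[0,0,0],"twist":[0,0,0.15],"grip":-1},{"translation":[0,0,0],"twist":[0,0,0.15],"grip":-1},{"translation":[0,0,0],"twist":[0,0,0.15],"grip":-1},{"translation":[0,0,0],"twist":[0,0,0.15],"grip":-1},{"translation":[0,0,0],"twist":[0,0,0.15],"grip":-1},{"translation":[0,0,0],"twist":[0,0,0.15],"grip":-1}]'
python3 go.py 0.591 0.068 0.132 -12
```

```text
t: 53.65
tool_pos: [0.5915, 0.095, 0.1321]
orientation: [-3.138, 0.109, -0.001]
force: [0.4, 1.0, -7.4]
opening: 0.0135
t 53.6 pos [591.5  95.  132.1] yaw -4.0 F [ 0.4  1.  -7.4] op 13.5 q6 1.71
 twist [-0.001 -0.     0.14 ] shift [ 5.1 26.5  0.1] norm 27 shift w/o twist [ 1.3 27.   0. ]
```

```bash
python3 -m pendant '[{"translation":[0,0,0],"twist":[0,0,0.14],"grip":-1},{"translation":[1,9,0],"twist":[0,0,0],"grip":-1},{"translation":[1,9,0],"twist":[0,0,0],"grip":-1},{"translation":[1,9,0],"twist":[0,0,0],"grip":-1},{"translation":[0,0,0],"twist":[0,0,0],"grip":-1},{"translation":[0,0,0],"twist":[0,0,0],"grip":-1},{"translation":[0,0,0],"twist":[0,0,0],"grip":-1},{"translation":[0,0,0],"twist":[0,0,0],"grip":-1},{"translation":[0,0,0],"twist":[0,0,0],"grip":-1},{"translation":[0,0,0],"twist":[0,0,0],"grip":-1}]'
python3 -m pendant '[{"translation":[0,0,0],"twist":[0,0,0],"grip":-1},{"translation":[0,0,0],"twist":[0,0,0],"grip":-1},{"translation":[0,0,0],"twist":[0,0,0],"grip":-1},{"translation":[0,0,0],"twist":[0,0,0],"grip":-1},{"translation":[0,0,0],"twist":[0,0,0],"grip":-1},{"translation":[0,0,0],"twist":[0,0,0],"grip":-1},{"translation":[0,0,0],"twist":[0,0,0],"grip":-1},{"translation":[0,0,0],"twist":[0,0,0],"grip":-1},{"translation":[0,0,0],"twist":[0,0,0],"grip":-1},{"translation":[0,0,0],"twist":[0,0,0],"grip":-1}]'
python3 go.py 0.591 0.068 0.132 -12; python3 grip.py; python3 look.py l6
```

```text
t: 54.65
tool_pos: [0.5884, 0.0651, 0.1322]
orientation: [-3.124, 0.322, -0.001]
force: [-0.4, -0.3, -8.0]
opening: 0.0139
t: 55.65
tool_pos: [0.5883, 0.0656, 0.1321]
orientation: [-3.124, 0.32, -0.001]
force: [0.3, -0.9, -7.9]
opening: 0.014
t 55.6 pos [588.3  65.6 132.1] yaw -11.7 F [ 0.3 -0.9 -7.9] op 14.0 q6 1.8
 twist [-0.001 -0.     0.005] shift [ 2.1 -2.9  0.1] norm 4 shift w/o twist [ 2.1 -2.8  0.1]
roof in tool: xmax [75.7 76.8] y [-69.1  68.8] z at x=40 5.1 normal [-0.024 -0.001  1.   ] rect 0.0
```

View pics/l6.png

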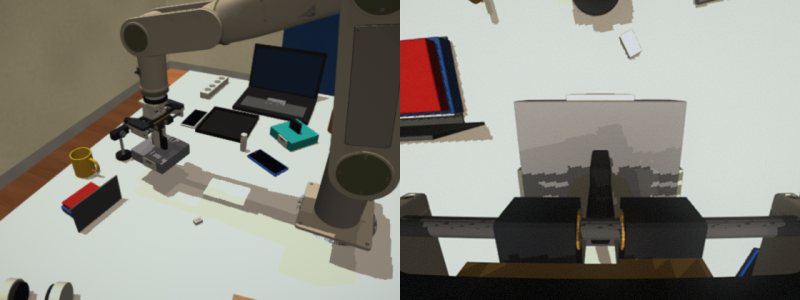

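```bash
python3 -m pendant '[{"translation":[-10,0,5],"twist":[0,0,0],"grip":-1},{"translation":[-15,0,15],"twist":[0,0,0],"grip":-1},{"translation":[-15,0,15],"twist":[0,0,0],"grip":-1},{"translation":[0,0,15],"twist":[0,0,0],"grip":-1},{"translation":[0,0,15],"twist":[0,0,0],"grip":-1},{"translation":[0,0,10],"twist":[0,0,0],"grip":-1},{"translation":[0,0,4],"twist":[0,0,0],"grip":-1},{"translation":[0,0,0],"twist":[0,0,0],"grip":-1},{"translation":[0,0,0],"twist":[0,0,0],"grip":-1},{"translation":[0,0,0],"twist":[0,0,0],"grip":-1}]'
python3 go.py 0.55 0.074 0.045 -12
```

```text
t: 56.8
tool_pos: [0.5526, 0.0734, 0.0514]
orientation: [-3.123, 0.321, -0.01]
force: [0.4, -0.2, -7.9]
opening: 0.0138
t 56.8 pos [552.6  73.4  51.4] yaw -11.8 F [ 0.4 -0.2 -7.9] op 13.8 q6 1.81
 twist [-0.003 -0.006  0.004] shift [-2.6 -0.   6.4] norm 7 shift w/o twist [-2.7 -0.   6.4]
```

```bash
python3 -m pendant '[{"translation":[0,0,3],"twist":[0,0,0],"grip":-1},{"translation":[0,0,3],"twist":[0,0,0],"grip":-1},{"translation":[0,0,2],"twist":[0,0,0],"grip":-1},{"translation":[0,0,1],"twist":[0,0,0],"grip":-1},{"translation":[0,0,0],"twist":[0,0,0],"grip":-1},{"translation":[0,0,0],"twist":[0,0,0],"grip":-1},{"translation":[0,0,0],"twist":[0,0,0],"grip":0},{"translation":[0,0,0],"twist":[0,0,0],"grip":0},{"translation":[0,0,0],"twist":[0,0,0],"grip":0},{"translation":[0,0,0],"twist":[0,0,0],"grip":0}]'
python3 -m pendant '[{"translation":[0,0,-10],"twist":[0,0,0],"grip":0},{"translation":[0,0,-30],"twist":[0,0,0],"grip":0},{"translation":[0,0,-40],"twist":[0,0,0],"grip":0},{"translation":[0,0,-40],"twist":[0,0,0],"grip":0},{"translation":[0,0,-20],"twist":[0,0,0],"grip":0},{"translation":[0,0,0],"twist":[0,0,-0.15],"grip":0},{"translation":[0,0,0],"twist":[0,0,-0.15],"grip":0},{"translation":[0,0,0],"twist":[0,0,-0.15],"grip":0},{"translation":[0,0,0],"twist":[0,0,-0.15],"grip":0},{"translation":[0,0,0],"twist":[0,0,-0.15],"grip":0}]'
python3 -m pendant '[{"translation":[0,0,0],"twist":[0,0,-0.15],"grip":0},{"translation":[0,0,0],"twist":[0,0,-0.15],"grip":0},{"translation":[0,0,0],"twist":[0,0,-0.15],"grip":0},{"translation":[0,0,0],"twist":[0,0,-0.15],"grip":0},{"translation":[0,0,0],"twist":[0,0,-0.15],"grip":0},{"translation":[0,0,0],"twist":[0,0,-0.15],"grip":0},{"translation":[0,0,0],"twist":[0,0,-0.15],"grip":0},{"translation":[0,0,0],"twist":[0,0,-0.15],"grip":0},{"translation":[0,0,0],"twist":[0,0,-0.15],"grip":0},{"translation":[0,0,0],"twist":[0,0,-0.15],"grip":0}]'
python3 wb.py; python3 go.py 0.55 0.074 0.12 168
```

```text
t: 57.8
tool_pos: [0.5581, 0.0736, 0.0479]
orientation: [-3.122, 0.321, -0.028]
force: [-0.3, -0.6, 0.4]
opening: 0.0413
t: 58.8
tool_pos: [0.5575, 0.0734, 0.2045]
orientation: [3.018, 0.852, 0.043]
force: [-0.3, -0.4, 0.2]
opening: 0.0467
t: 59.8
tool_pos: [0.5593, 0.0735, 0.2157]
orientation: [1.613, 2.658, 0.035]
force: [0.1, -0.5, 1.4]
opening: 0.0466
roof 12410 [559.   73.4] [149.4 144.9] 78.2
handle 759 [556.8  73.6] [14.3 60.2] 78.5
t 59.9 pos [559.5  73.5 215.9] yaw 118.0 F [-0.1 -0.4  0.1] op 46.5 q6 -0.45
 twist [ 0.026  0.031 -0.872] shift [ 9.4 -1.5 95.9] norm 96 shift w/o twist [  6.5 -11.5  95.5]
```

```bash
python3 -m pendant '[{"translation":[0,0,0],"twist":[0.026,0.031,-0.15],"grip":0},{"translation":[0,0,0],"twist":[0,0,-0.15],"grip":0},{"translation":[0,0,0],"twist":[0,0,-0.15],"grip":0},{"translation":[0,0,0],"twist":[0,0,-0.15],"grip":0},{"translation":[0,0,0],"twist":[0,0,-0.15],"grip":0},{"translation":[0,0,0],"twist":[0,0,-0.14],"grip":0},{"translation":[0,0,30],"twist":[0,0,0],"grip":0},{"translation":[0,0,30],"twist":[0,0,0],"grip":0},{"translation":[0,0,30],"twist":[0,0,0],"grip":0},{"translation":[0,0,0],"twist":[0,0,0],"grip":0}]'
python3 go.py 0.5568 0.0736 0.09 168.5
```

```text
t: 60.85
tool_pos: [0.5635, 0.0749, 0.1338]
orientation: [0.333, 3.109, 0.025]
force: [-1.1, -1.0, 0.6]
opening: 0.0466
t 60.9 pos [563.5  74.9 133.8] yaw 167.8 F [-1.1 -1.   0.6] op 46.6 q6 -1.33
 twist [ 0.018  0.013 -0.013] shift [ 6.3 -2.6 43.8] norm 44 shift w/o twist [ 6.9 -3.5 43.7]
```

```bash
python3 -m pendant '[{"translation":[4,-2,0],"twist":[0.018,0.013,-0.013],"grip":0},{"translation":[3,-1,10],"twist":[0,0,0],"grip":0},{"translation":[0,0,15],"twist":[0,0,0],"grip":0},{"translation":[0,0,15],"twist":[0,0,0],"grip":0},{"translation":[0,0,10],"twist":[0,0,0],"grip":0},{"translation":[0,0,5],"twist":[0,0,0],"grip":0},{"translation":[0,0,0],"twist":[0,0,0],"grip":0},{"translation":[0,0,0],"twist":[0,0,0],"grip":0},{"translation":[0,0,0],"twist":[0,0,0],"grip":0},{"translation":[0,0,0],"twist":[0,0,0],"grip":0}]'
python3 go.py 0.5568 0.0736 0.045 168.5
```

```text
t: 61.85
tool_pos: [0.5589, 0.0733, 0.0808]
orientation: [0.319, 3.119, -0.001]
force: [-0.2, -0.2, -0.4]
opening: 0.0462
t 61.9 pos [558.9  73.3  80.8] yaw 168.3 F [-0.2 -0.2 -0.4] op 46.2 q6 -1.33
 twist [-0.     0.006 -0.003] shift [ 2.1 -0.1 35.8] norm 36 shift w/o twist [ 2.4 -0.1 35.8]
```

```bash
python3 -m pendant '[{"translation":[2,0,8],"twist":[0,0.006,0],"grip":0},{"translation":[0,0,10],"twist":[0,0,0],"grip":0},{"translation":[0,0,10],"twist":[0,0,0],"grip":0},{"translation":[0,0,5],"twist":[0,0,0],"grip":0},{"translation":[0,0,0],"twist":[0,0,0],"grip":0},{"translation":[0,0,0],"twist":[0,0,0],"grip":-1},{"translation":[0,0,0],"twist":[0,0,0],"grip":-1},{"translation":[0,0,0],"twist":[0,0,0],"grip":-1},{"translation":[0,0,0],"twist":[0,0,0],"grip":-1},{"translation":[0,0,0],"twist":[0,0,0],"grip":-1}]' 60
python3 go.py 0.587 0.05 0.132 78
python3 -m pendant '[{"translation":[0,0,-8],"twist":[0,0,0],"grip":-1},{"translation":[0,0,-15],"twist":[0,0,0],"grip":-1},{"translation":[0,0,-20],"twist":[0,0,0],"grip":-1},{"translation":[0,0,-20],"twist":[0,0,0],"grip":-1},{"translation":[0,0,-15],"twist":[0,0,0],"grip":-1},{"translation":[0,0,-5],"twist":[0,0,0.05],"grip":-1},{"translation":[0,0,0],"twist":[0,0,0.1],"grip":-1},{"translation":[0,0,0],"twist":[0,0,0.15],"grip":-1},{"translation":[0,0,0],"twist":[0,0,0.15],"grip":-1},{"translation":[0,0,0],"twist":[0,0,0.15],"grip":-1}]'
python3 go.py 0.587 0.05 0.132 78
```

```text
t: 62.85
tool_pos: [0.5574, 0.0735, 0.0456]
orientation: [0.319, 3.124, -0.001]
force: [-0.7, -1.5, -2.0]
opening: 0.0135
t 62.9 pos [557.4  73.5  45.6] yaw 168.3 F [-0.7 -1.5 -2. ] op 13.5 q6 -1.33
 twist [1.000e-03 1.000e-03 1.576e+00] shift [-16.9  33.9 -86.4] norm 94 shift w/o twist [-33.9 -17.1 -86.4]
t: 63.85
tool_pos: [0.5522, 0.0739, 0.1352]
orientation: [-1.235, -2.881, 0.005]
force: [-0.3, -0.2, -7.3]
opening: 0.0137
t 63.9 pos [552.2  73.9 135.2] yaw 133.6 F [-0.3 -0.2 -7.3] op 13.7 q6 -0.72
 twist [-0.008 -0.002  0.97 ] shift [-16.2  39.    3.2] norm 42 shift w/o twist [-41.3   8.7   2.9]
```

```bash
python3 -m pendant '[{"translation":[0,0,0],"twist":[0,0,0.12],"grip":-1},{"translation":[0,0,0],"twist":[0,0,0.15],"grip":-1},{"translation":[0,0,0],"twist":[0,0,0.15],"grip":-1},{"translation":[0,0,0],"twist":[0,0,0.15],"grip":-1},{"translation":[0,0,0],"twist":[0,0,0.15],"grip":-1},{"translation":[0,0,0],"twist":[0,0,0.15],"grip":-1},{"translation":[0,0,0],"twist":[0,0,0.11],"grip":-1},{"translation":[-6,13,1],"twist":[0,0,0],"grip":-1},{"translation":[-6,13,1],"twist":[0,0,0],"grip":-1},{"translation":[-6,13,1],"twist":[0,0,0],"grip":-1}]'
python3 -m pendant '[{"translation":[0,0,0],"twist":[0,0,0],"grip":-1},{"translation":[0,0,0],"twist":[0,0,0],"grip":-1},{"translation":[0,0,0],"twist":[0,0,0],"grip":-1},{"translation":[0,0,0],"twist":[0,0,0],"grip":-1},{"translation":[0,0,0],"twist":[0,0,0],"grip":-1},{"translation":[0,0,0],"twist":[0,0,0],"grip":-1},{"translation":[0,0,0],"twist":[0,0,0],"grip":-1},{"translation":[0,0,0],"twist":[0,0,0],"grip":-1},{"translation":[0,0,0],"twist":[0,0,0],"grip":-1},{"translation":[0,0,0],"twist":[0,0,0],"grip":-1}]'
python3 go.py 0.587 0.05 0.132 78; python3 grip.py; python3 look.py l7
```

```text
t: 64.85
tool_pos: [0.5837, 0.0473, 0.1371]
orientation: [-2.452, -1.951, 0.015]
force: [0.5, 0.3, -6.9]
opening: 0.0137
t: 65.85
tool_pos: [0.5846, 0.0457, 0.1369]
orientation: [-2.447, -1.956, 0.016]
force: [-0.6, 0.7, -7.5]
opening: 0.0137
t 65.8 pos [584.6  45.7 136.9] yaw 77.3 F [-0.6  0.7 -7.5] op 13.7 q6 0.21
 twist [-0.013  0.003 -0.013] shift [4.7 1.4 4.9] norm 7 shift w/o twist [4.7 1.4 4.9]
roof in tool: xmax [71.8 72.1] y [-72.6  74.1] z at x=40 6.6 normal [-0.008  0.     1.   ] rect 0.0
```

View pics/l7.png

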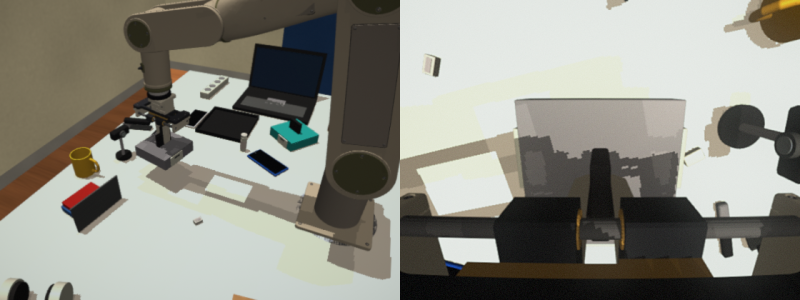

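```bash
python3 -m pendant '[{"translation":[0,0,-10],"twist":[0,0,-0.08],"grip":-1},{"translation":[0,0,-15],"twist":[0,0,-0.08],"grip":-1},{"translation":[0,-10,-5],"twist":[0,0,-0.07],"grip":-1},{"translation":[-15,-10,0],"twist":[0,0,0],"grip":-1},{"translation":[-30,-10,0],"twist":[0,0,0],"grip":-1},{"translation":[-40,-8,0],"twist":[0,0,0],"grip":-1},{"translation":[-40,-8,0],"twist":[0,0,0],"grip":-1},{"translation":[-40,-8,0],"twist":[0,0,0],"grip":-1},{"translation":[-40,-8,0],"twist":[0,0,0],"grip":-1},{"translation":[-40,-8,0],"twist":[0,0,0],"grip":-1}]'
python3 go.py 0.506 -0.356 0.16 91
python3 - <<'E'
from h import *
z=np.load("top0.npz"); p,d,K,D,T=[z[k] for k in "pdKDT"]
m=((p.max(2)<75)).astype(np.uint8); m[:, :340]=0; m[:,430:]=0; m[:178]=0; m[265:]=0
l=cv2.connectedComponentsWithStats(m); i=1+l[2][1:,4].argmax(); c=cv2.findContours((l[1]==i).astype(np.uint8),0,2)[0][0].reshape(-1,2)
q=onplane(c,.012,K,D,T)[:,:2]; print(l[2][i],cv2.minAreaRect(q.astype(np.float32)*1000))
E
```

```text
t: 67.0
tool_pos: [0.515, -0.2057, 0.1676]
orientation: [-2.194, -2.234, 0.014]
force: [1.5, 0.2, -7.4]
opening: 0.0138
t 67.0 pos [ 515.  -205.7  167.6] yaw 91.0 F [ 1.5  0.2 -7.4] op 13.8 q6 -0.49
 twist [-0.013 -0.001  0.   ] shift [-150.2  -11.6    7.6] norm 151 shift w/o twist [-150.2  -11.5    7.7]
[ 350  182   73   73 5220] ((502.4707336425781, -354.6262512207031), (217.49032592773438, 217.38002014160156), 0.5741695761680603)
```

```bash
python3 -m pendant '[{"translation":[-25,-2,0],"twist":[-0.013,0,0],"grip":-1},{"translation":[-25,-3,0],"twist":[0,0,0],"grip":-1},{"translation":[-25,-3,0],"twist":[0,0,0],"grip":-1},{"translation":[-25,-3,0],"twist":[0,0,0],"grip":-1},{"translation":[-20,-2,0],"twist":[0,0,0],"grip":-1},{"translation":[-10,0,0],"twist":[0,0,0],"grip":-1},{"translation":[0,0,0],"twist":[0,0,0],"grip":-1},{"translation":[0,0,0],"twist":[0,0,0],"grip":-1},{"translation":[0,0,0],"twist":[0,0,0],"grip":-1},{"translation":[0,0,0],"twist":[0,0,0],"grip":-1}]'
python3 go.py 0.503 -0.355 0.05 91; python3 w.py w9 >/dev/null; python3 grip.py
```

```text
t: 68.0
tool_pos: [0.4951, -0.3485, 0.1653]
orientation: [-2.22, -2.219, 0.005]
force: [0.3, 0.7, -8.3]
opening: 0.0136
t 68.0 pos [ 495.1 -348.5  165.3] yaw 90.0 F [ 0.3  0.7 -8.3] op 13.6 q6 -0.7
 twist [-0.004  0.    -0.018] shift [ -6.7   7.8 115.3] norm 116 shift w/o twist [ -6.5   8.4 115.3]
roof in tool: xmax [71.7 71.9] y [-72.7  74.1] z at x=40 6.6 normal [-0.008  0.     1.   ] rect 0.0
```

View pics/w9.png

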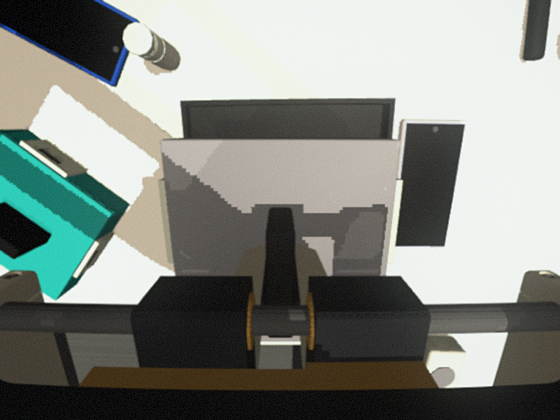

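```bash
python3 -m pendant '[{"translation":[-3,4,0],"twist":[0,0,-0.01],"grip":-1},{"translation":[-3,4,10],"twist":[0,0,0],"grip":-1},{"translation":[0,0,15],"twist":[0,0,0],"grip":-1},{"translation":[0,0,15],"twist":[0,0,0],"grip":-1},{"translation":[0,0,15],"twist":[0,0,0],"grip":-1},{"translation":[0,0,15],"twist":[0,0,0],"grip":-1},{"translation":[0,0,15],"twist":[0,0,0],"grip":-1},{"translation":[0,0,8],"twist":[0,0,0],"grip":-1},{"translation":[0,0,0],"twist":[0,0,0],"grip":-1},{"translation":[0,0,0],"twist":[0,0,0],"grip":-1}]'
python3 go.py 0.503 -0.355 0.0496 91
```

```text
t: 69.1
tool_pos: [0.5021, -0.3524, 0.0604]
orientation: [-2.202, -2.229, 0.005]
force: [1.0, -1.2, -7.2]
opening: 0.0137
t 69.1 pos [ 502.1 -352.4   60.4] yaw 90.7 F [ 1.  -1.2 -7.2] op 13.7 q6 -0.71
 twist [-0.008 -0.004 -0.005] shift [-2.6  0.9 10.8] norm 11 shift w/o twist [-2.6  1.  10.8]
```

```bash
python3 -m pendant '[{"translation":[0,0,4],"twist":[-0.008,-0.004,0],"grip":-1},{"translation":[0,0,4],"twist":[0,0,0],"grip":-1},{"translation":[0,0,2],"twist":[0,0,0],"grip":-1},{"translation":[0,0,2],"twist":[0,0,0],"grip":-1},{"translation":[0,0,1],"twist":[0,0,0],"grip":-1},{"translation":[0,0,0],"twist":[0,0,0],"grip":-1},{"translation":[0,0,0],"twist":[0,0,0],"grip":-1},{"translation":[0,0,0],"twist":[0,0,0],"grip":-1},{"translation":[0,0,0],"twist":[0,0,0],"grip":-1},{"translation":[0,0,0],"twist":[0,0,0],"grip":-1}]'
```

```text
t: 70.1
tool_pos: [0.5043, -0.3543, 0.0503]
orientation: [2.203, 2.23, 0.001]
force: [0.1, 0.2, -7.6]
opening: 0.0137
```

```bash
python3 -m pendant '[{"translation":[0,0,1.5],"twist":[0,0,0],"grip":-1},{"translation":[0,0,1.5],"twist":[0,0,0],"grip":-1},{"translation":[0,0,1],"twist":[0,0,0],"grip":-1},{"translation":[0,0,0],"twist":[0,0,0],"grip":-1},{"translation":[0,0,0],"twist":[0,0,0],"grip":-1},{"translation":[0,0,0],"twist":[0,0,0],"grip":0},{"translation":[0,0,0],"twist":[0,0,0],"grip":0},{"translation":[0,0,0],"twist":[0,0,0],"grip":0},{"translation":[0,0,0],"twist":[0,0,0],"grip":0},{"translation":[0,0,0],"twist":[0,0,0],"grip":0}]'
python3 -m pendant '[{"translation":[0,0,-10],"twist":[0,0,0],"grip":0},{"translation":[0,0,-20],"twist":[0,0,0],"grip":0},{"translation":[0,0,-30],"twist":[0,0,0],"grip":0},{"translation":[0,0,-40],"twist":[0,0,0],"grip":0},{"translation":[0,0,-40],"twist":[0,0,0],"grip":0},{"translation":[0,0,-40],"twist":[0,0,0],"grip":0},{"translation":[-40,0,0],"twist":[0,0,0],"grip":0},{"translation":[-40,0,0],"twist":[0,0,0],"grip":0},{"translation":[-20,0,0],"twist":[0,0,0],"grip":0},{"translation":[0,0,0],"twist":[0,0,0],"grip":0}]'
python3 wb.py 0.004
python3 - <<'E'
from h import *
z=np.load("top0.npz"); Q=cloud(z["d"],z["K"],z["D"],z["T"])
p,d,K,D,T=cam("top"); P=cloud(d,K,D,T)
# fronts proud of sides + bystanders
for nm,x,y in(("eraser",.715,0),("sharp",.380,.210),("marker",.757,-.143),("glue",.379,-.2),("phone",.27,-.164),("phone2",.66,-.335)):
    for W in(Q,P):
        m=(abs(W[...,0]-x)<.09)&(abs(W[...,1]-y)<.09)&(W[...,2]>.006)&(W[...,2]<.1)
        l=cv2.connectedComponentsWithStats(m.astype(np.uint8)); b=[(np.hypot(*(W[l[1]==i][:,:2].mean(0)-[x,y])),i) for i in range(1,l[0]) if l[2][i,4]>15]
        print(nm,W[l[1]==min(b)[1]][:,:2].mean(0).round(3) if b else None,end=" ")
    print()
save("final",np.hstack([robot.read_camera("wrist")[0],p])[:, ::1]); im=cv2.imread("pics/final.png"); cv2.imwrite("pics/final.png",cv2.resize(im,(800,300)))
E
```

```text
t: 71.1
tool_pos: [0.5077, -0.3571, 0.0531]
orientation: [2.196, 2.223, 0.002]
force: [0.7, -0.2, 0.5]
opening: 0.0457
t: 72.1
tool_pos: [0.5073, -0.4575, 0.2513]
orientation: [2.188, 2.221, 0.001]
force: [-0.1, -0.4, 0.4]
opening: 0.0462
roof 11340 [ 505.8 -361.7] [148.8 130. ] 2.0
handle 793 [ 505.8 -352.6] [13.7 59.3] 1.0
eraser [ 0.713 -0.004] eraser [ 0.714 -0.004] 
sharp [0.377 0.206] sharp [0.379 0.207] 
marker [ 0.756 -0.146] marker [ 0.755 -0.145] 
glue [ 0.379 -0.199] glue [ 0.378 -0.199] 
phone [ 0.27  -0.161] phone [ 0.27  -0.161] 
phone2 [ 0.66  -0.337] phone2 [ 0.66  -0.336]
```

```bash
python3 - <<'E'
from h import *
c=np.array([.5058,-.3526])
for n in("wrist","top"):
    p,d,K,D,T=cam(n); P=cloud(d,K,D,T); v=P[...,:2]-c
    b=np.array([np.cos(np.radians(91)),np.sin(np.radians(91))]); a=v@b; w=v@np.array([-b[1],b[0]])
    q=P[(abs(a)<.06)&(abs(w)<.06)&(P[...,2]>.036)&(P[...,2]<.052)&(d>0)]
    A=np.c_[q[:,:2]-c,np.ones(len(q))]; print(n,"roof slope,z",np.linalg.lstsq(A,q[:,2],rcond=None)[0].round(4))
    k=(P[...,2]>.034)&(P[...,2]<.05)&(d>0)&(abs(a)<.14)&(abs(w)<.14)
    for nm,s,l in(("left",w,a-.018),("right",-w,a-.018),("front",-a,w)):
        z=s[k&(abs(l)<.025)]; print(nm,"outermost mm",np.round(np.percentile(z,99.5)*1000,1))
E
```

```text
wrist roof slope,z [0.0006 0.0019 0.043 ]
left outermost mm 74.5
right outermost mm 73.8
front outermost mm 74.0
top roof slope,z [-0.0026  0.0009  0.0442]
left outermost mm 77.2
right outermost mm 73.0
front outermost mm 77.5
```

```bash
python3 -c "
from plant import robot
print(robot.close_job())"
```

```text
the job is handed in; nothing more can be done
None
```

The job is handed in, at about 72 s of the 200 s. No verdict is reported, so this rests on my own checks.

**What I did**
- **Sticks:** only two were on the table. One went in the front tray and one in the right.
- **Shutting:** left, front and right trays were each pushed shut against the bookend, with about 17, 30 and 16 N of force. The box slipped about 6 mm along its handle during these passes, which I allowed for.
- **Webcam:** each front was held to the lens for about a second, left, front, right. I set the box down and re-gripped it before the left and before the right, because of the last joint's range.
- **Placing:** the box was then set in the paper tray and released.

**Last checks**
- **Box:** its middle is within about 3 mm of my estimate of the tray's middle. The roof is level (slope under 0.003) and 43 to 44 mm up, which matches standing on the tray floor.
- **Trays:** the wrist camera puts all three fronts 74 to 75 mm from the middle of the box, where 75 is shut. The top camera disagrees slightly, at 77 mm for left and front, which is within its resolution.
- **Other things:** the phones, marker, eraser, sharpener and glue stick are where they were, to about 2 mm.

**Not confirmed**
- I last saw both sticks in their trays before the trays were shut, and could not see inside afterwards.
- The final picture was not shown because the viewing limit was reached, so the end state was checked only from depth numbers.

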